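Change the desiccant and seal the dry pot

TASK

Change the desiccant in the dry pot: open its vent, take out the used cartridge and stand it in the shallow tray, stand every fresh cartridge from the bench upright inside the pot, and seat the lid flat in the mouth with its two lugs over the marked pointers, the vent being open so that the air can get out. Then turn the lock collar fully to its locked marks, and only after that close the vent fully, and let go. Leave the other things on the bench alone and do not knock any of them over.

Things in the scene. Friction and masses are not known exactly. Their poses are not given: they have to be found in the camera images.
- pot: open round aluminium dry pot fixed to the bench on a 200 mm square plate; origin on its axis at bench height. Inside 140 mm across, 70 mm deep; rim 78 mm above the bench, wall 12 mm. The vent pipe leaves along its +y. Two pointers with a black line stick out below the collar along its +x and -x, to 129 mm from the axis: the locked marks, over which the lid's lugs belong too
- pot_in (a point): centre of the pot's inner floor. Three cartridges fit standing side by side, their centres 40 mm from the axis
- pot_rim (a point): centre of the pot's mouth, at rim height
- collar (a joint): grey lock collar, captive round the pot's mouth, 194 mm across, turning about the pot's axis: 0 = open; grows clockwise seen from above, to the stop at 1.40 = locked, posts over the marks' black lines. Stays where left; needs about 3 N at a post. Its two claws, under the posts, span 40 degrees each, reach in to 77 mm from the axis, 9 to 14 mm above the rim; locked, they cover the lid's lugs
- post_a (a point): one of the collar's two upright round grip posts, 16 mm across, 104 mm from the pot's axis, standing from 14 to 44 mm above the rim; this point is on its axis, 30 mm above the rim. Open, it is 80 degrees anticlockwise of the pot's +x mark (on the vent's side); locked, over that mark
- post_b (a point): the other grip post, straight across, alike; open it is 80 degrees anticlockwise of the pot's -x mark, locked over that mark
- vent (a joint): quarter-turn vent handle beside the pot, turning about a vertical axis: 0 = closed (across the pipe, pointing along the pot's -x), grows clockwise seen from above to 1.571 = open (in line with the pipe, pointing away from the pot, along its +y); stops at both ends. Stays where left; needs about 2 N at the tip
- vent_pivot (a point): on the axis of the vent handle, 155 mm from the pot's axis along its +y, at mid height of the handle, 76 mm above the bench
- vent_tip (a point): point on the handle where it may be gripped, 70 mm from its axis; the handle is a steel bar 15 mm wide, 13 mm high, reaching 90 mm from the axis, with free space under it
- lid: round aluminium lid, 300 g, right side up on the bench; origin at the centre of its underside. A plug 132 mm across and 6 mm deep enters the mouth; a plate 148 mm across, 6 mm thick, then rests on the rim (origin 6 mm below the rim). Two lugs 42 mm wide along its +x and -x reach 84 mm from the centre. On top a black grip bar along its y, 86 mm long, 14 wide, 15 to 45 mm above the origin
- lid_grip (a point): centre of the lid's grip bar, 32 mm above the lid's origin
- used_cartridge: the used desiccant cartridge, of the same shape and size as the fresh ones; it starts standing inside the pot. Origin at the centre of its underside, z up; grip it by the knob
- tray: shallow open grey tray fixed to the bench, 110 mm square outside, walls 5 mm thick and 18 mm high; origin at the centre of its underside
- tray_in (a point): centre of the tray's inner floor, 5 mm above the bench
- cartridge_a: fresh desiccant cartridge, white plastic: ribbed round body 52 mm across and 36 tall with a plain knob 24 mm across on top, its flat top 60 mm above the foot; about 140 g; stands upright on the bench, not always present; origin at the centre of its underside, z up. Grip it by the knob (centre 48 mm above the origin)
- cartridge_b: fresh desiccant cartridge, white plastic: ribbed round body 52 mm across and 36 tall with a plain knob 24 mm across on top, its flat top 60 mm above the foot; about 140 g; stands upright on the bench, not always present; origin at the centre of its underside, z up. Grip it by the knob (centre 48 mm above the origin)
- cartridge_c: fresh desiccant cartridge, white plastic: ribbed round body 52 mm across and 36 tall with a plain knob 24 mm across on top, its flat top 60 mm above the foot; about 140 g; stands upright on the bench, not always present; origin at the centre of its underside, z up. Grip it by the knob (centre 48 mm above the origin)
- glue_bottle: bystander: white round bottle, 44 mm across, 110 tall, standing on the right; leave it alone
- lube_jar: bystander: low white jar with a green cap, 52 mm across, 60 tall; leave it alone
- deburr: bystander: blue-handled screwdriver-like hand tool, 160 mm, lying; leave it alone
- scraper: bystander: blue-handled scraper, 190 mm, lying; leave it alone
- test_print: bystander: small green printed test piece, 50 x 20 x 42 mm; leave it alone
Mind the look-alikes: they are no part of the job. Leave any blue look-alike of the cartridge_c alone. What is shaped like the cartridge_a but red is not meant.

How it is judged:
On the way, in this order (a step that is already met when the one before it is completed fails the run):
1. the vent is open, the used cartridge stands in the tray and every fresh one in the pot (value of joint vent above 1.35 rad and horizontal distance between used_cartridge and tray_in below 0.045 m and height (world z) of used_cartridge below 0.012 m and angle between each of used_cartridge, cartridge_a, cartridge_b, cartridge_c's own z axis and vertical below 0.25 rad and horizontal distance between each of cartridge_a, cartridge_b, cartridge_c and pot_in below 0.05 m and height (world z) of each of cartridge_a, cartridge_b, cartridge_c below 0.025 m), for 0.2 s.
2. the lid is seated with its lugs over the marks while the vent is open (value of joint vent above 1.35 rad and horizontal distance between lid and pot_rim below 0.008 m and z of lid in the frame of pot_rim below 0 m and angle between lid's own z axis and vertical below 0.06 rad and angle between the x axis of lid and the x axis of pot, either way round below 0.35 rad), for 0.2 s.
3. the collar is turned to its locked mark with the lid seated and the vent still open (all of step 2 and value of joint collar above 1.3 rad), for 0.2 s.
4. the vent is closed with the collar locked (value of joint vent below 0.15 rad and value of joint collar above 1.3 rad), for 0.2 s.
At the end, for the whole second after the job is handed in: used cartridge upright on the tray floor, within 45 mm of its centre; fresh ones upright (0.25 rad) on the pot floor; lid seated flat within 8 mm of the axis, lugs within 0.35 rad of the marks; collar above 1.30 rad; vent below 0.15 rad; lid at rest (all of step 4 and horizontal distance between used_cartridge and tray_in below 0.045 m and height (world z) of used_cartridge below 0.012 m and angle between each of used_cartridge, cartridge_a, cartridge_b, cartridge_c's own z axis and vertical below 0.25 rad and horizontal distance between each of cartridge_a, cartridge_b, cartridge_c and pot_in below 0.05 m and height (world z) of each of cartridge_a, cartridge_b, cartridge_c below 0.025 m and horizontal distance between lid and pot_rim below 0.008 m and z of lid in the frame of pot_rim below 0 m and angle between lid's own z axis and vertical below 0.06 rad and angle between the x axis of lid and the x axis of pot, either way round below 0.35 rad and linear speed of lid below 0.02 m/s); the robot touches nothing.
It fails at once if a bystander is moved more than 6 cm (distance of any of glue_bottle, lube_jar, deburr, scraper, test_print from where it was at the start of the episode above 0.06 m).
It fails at once if a standing bystander is knocked over (angle between any of glue_bottle, lube_jar, test_print's own z axis and vertical above 0.6 rad).
Of cartridge_a, cartridge_b, cartridge_c only 2 to 3 are there at a start; the rules pass over those that are not, and their reading is None.
At some moment in a run one of cartridge_a, cartridge_b, cartridge_c, lid may be knocked a few centimetres aside while the robot is not near it.
Once in a run the grip may slacken for a moment while it holds something.
It also fails if it takes over 210 s, if anything falls off the work surface, if the arm or the gripper's body presses on something with over 40 N, if the wrist force passes 120 N, or if a joint passes its speed limit or range.

ROBOT

A 6-joint arm with a two-finger parallel gripper is mounted at the origin on the work surface. World frame = base frame: x ahead of the robot, y to its left, z up, the work surface at z = 0. Lengths are in m, angles in rad, forces in N, time in s.
With the tool pointing down it reaches from about 0.225 to 0.725 m from the base axis. Payload 3.1 kg.
Tool frame: the origin (TCP) lies midway between the tips of the shut fingers; the grasp point (between the pads) lies 19 mm behind it; z points along the fingers, y is the line along which they close (so a half turn about z gives the same grasp; the last joint's range is limited). The gripper opens to 85 mm and grips with 20 to 120 N. Pads are 22 mm wide; open, the fingers measure 114 mm over their backs; the gripper's body (76 mm by 85 mm) begins 54 mm behind the grasp point. The pads swing forward as they close: fully open they stand 13 mm farther back than shut.
Start: joints at [0.976, 0.048, 0.099, 1.622, 0, 1.443], TCP at [0.236, 0.469, 0.205] pointing down, gripper open.
Joint ranges: [-2.91, 2.91], [-0.99, 1.94], [-1.21, 1.42], [-2.12, 2.29], [-1.49, 1.47], [-3.14, 3.14]. Speed limits (rad/s): [2.79, 2.79, 3.14, 3.14, 3.14, 3.14].

INTERFACE

Orientations are given as a unit quaternion [x, y, z, w].
In Python, from workcell import robot gives the robot as it stands.
- The arm moves only by the tool jog_arm, never from a script. Its argument "motion" is a list of rows, each an object of numbers: "jaw": the finger opening in mm, from 0 to 85.4; "dx", "dy", "dz": the shift along the tool's x, y, z in mm; "yaw": the turn about the tool's z in rad. In form: [{"jaw": .., "dx": .., "dy": .., "dz": .., "yaw": ..}, ...]. A call has 1 to 12 rows; each row shifts and turns the commanded pose from where the row before left it, along the tool's axes as they then stand; what a row does not reach is not made up. A row lasts 1/12 s, in which the tool goes at most 41.7 mm and 7.16 degrees, less where a joint would pass 70% of its speed; a pose out of reach is approached as far as the arm can. A call with a gripper value outside its range is refused whole. The fingers move at their own pace and stop on an object; "grip_force" is the grip in N (left out, the last holds). Time passes only in rows, so rows that do not move let the fingers close. It gives the time, the measured TCP pose, the force, the opening and the grip force at its end, in the units of the state.
- robot.observe(): the state, without advancing time (a new reading comes with each control period).
- robot.grab_frame(name): name is "scene" or "top" or "wrist"; returns (picture, depth): 400x640x3 uint8, red, green, blue; 400x640 float32, m along the optical axis (not along the pixel's ray), 0 where there is no reading.
- robot.get_calibration(name): a dict with "fx", "fy", "cx", "cy" (pixels), "R" (3x3) and "t" (3): a world point X has camera coordinates R X + t; the wrist camera has in their place "hand_eye" (4x4, takes a point from camera to tool coordinates, whose origin is the TCP and whose axes are the flange's). Camera axes: x right, y down, z forward; pixel columns grow to the right and rows downward; lengths in m; the calibration is good to about 2 mm. A picture is of the moment at which its call begins: read the wrist's pose just before it. get_calibration takes no time and is no camera call.
- robot.close_job(): hands the job in; it is judged then, once.
Trained networks look in the newest picture that a camera, given by its name, has taken for a name from the list of things; names that differ only in an ending like _2 or _b are one class to them, and where a whole thing is asked for, a point or a joint stands for the part that bears it (a point fixed in the world has none). Each returns a list of dicts, best first, with "score" (0 to 1); they miss things now and then, are a little off and sometimes report something else, mostly with a low value. They report only what shows in the picture. A call takes as long as a camera call. They do not tell look-alikes from the thing itself.
- robot.find_in(camera, target): "position" ([x, y, z] in m, in world coordinates, good to about 4 mm: the middle of the surface that is visible of it).
The state is a dict: "t": time; "joint_pos": joint angles; "qvel": joint speeds; "joint_torque": joint torques, N m; "tcp_pos": TCP position; "ee_rot": TCP orientation; "ft_force": force on the tool from outside, world axes, zero at the start; "wrist_torque": the same for the moment, N m; "finger_gap": finger opening in m; "grip_force": force on a finger pad.
Only numpy, scipy, OpenCV 4.12 (cv2) and the standard library are available. Lean on these libraries where they do the work, as an engineer would, in place of code of your own. Each camera call takes 0.05 s, during which the arm holds its last target. There are 200 camera calls.

## Working session

There is one attempt and no reset: what is moved stays moved. The work goes in short steps, Python scripts to look and compute and a tool call to move; the robot and the scene stay as the last step left them, time stands still between calls to the robot, and variables do not carry over. Pictures are saved under pics/ and viewed, at most 14 in all, crops included, and the job is handed in when it is done.

Besides the shell and the picture viewer there is one more tool, called after "Request:" as name(argument=value, ...) on one line, values as JSON. jog_arm: Moves the arm, as the interface text tells. Its arguments: {"type":"object","properties":{"motion":{"type":"array"},"grip_force":{"type":"number"}},"required":["motion"]}

```bash
mkdir -p pics; ls
cat > h.py <<'E'
import numpy as np, cv2
from workcell import robot
def save(name,fn):
    p,d=robot.grab_frame(name); cv2.imwrite('pics/'+fn,p[:,:,::-1]); return p,d
def px2w(cam,u,v,z=None,d=None):
    c=robot.get_calibration(cam); r=np.array([(u-c['cx'])/c['fx'],(v-c['cy'])/c['fy'],1.]);R=np.array(c['R']);t=np.array(c['t'])
    o=-R.T@t; w=R.T@r
    return o+w*(d if d else (z-o[2])/w[2])
E
python3 - <<'E'
from h import *
s=robot.observe();print({k:np.round(v,3).tolist() for k,v in s.items()})
for n in ('top','scene'):
    p,d=save(n,n+'0.png')
    for t in ['pot','collar','post_a','vent_tip','lid','lid_grip','cartridge_a','tray','glue_bottle','lube_jar','deburr','scraper','test_print']:
        print(n,t,[(np.round(x['position'],3).tolist(),round(x['score'],2)) for x in robot.find_in(n,t)])
E
```

```text
pics
{'t': 0.0, 'joint_pos': [0.976, 0.049, 0.098, 1.622, 0.0, 1.443], 'qvel': [-0.001, -0.0, 0.003, -0.001, -0.002, -0.001], 'joint_torque': [-0.001, -33.878, 32.002, 0.02, -0.0, 0.0], 'tcp_pos': [0.236, 0.468, 0.204], 'ee_rot': [0.231, 0.973, -0.001, -0.0], 'ft_force': [-0.035, -1.036, 0.262], 'wrist_torque': [-0.03, 0.004, -0.011], 'grip_force': 0.0, 'finger_gap': 0.085}
top pot [([0.541, 0.144, 0.027], 0.8)]
top collar [([0.552, 0.15, 0.092], 0.76), ([0.57, 0.161, 0.043], 0.67)]
top post_a [([0.553, 0.147, 0.083], 0.56)]
top vent_tip [([0.5, 0.289, 0.079], 0.73)]
top lid [([0.458, -0.171, 0.009], 0.85)]
top lid_grip [([0.458, -0.17, 0.016], 0.87)]
top cartridge_a [([0.643, -0.096, 0.032], 0.79), ([0.592, -0.244, 0.038], 0.66), ([0.709, -0.367, 0.036], 0.56), ([0.704, -0.006, 0.039], 0.54), ([0.596, -0.35, 0.037], 0.52), ([0.745, -0.161, 0.062], 0.5), ([0.555, 0.151, 0.083], 0.25)]
top tray [([0.469, -0.402, 0.006], 0.85)]
top glue_bottle [([0.622, -0.471, 0.072], 0.71)]
top lube_jar [([0.743, -0.162, 0.064], 0.7)]
top deburr [([0.271, -0.322, 0.024], 0.81)]
top scraper [([0.336, 
[... 246 characters left out ...]
34, 0.09], 0.89)]
scene vent_tip [([0.512, 0.288, 0.08], 0.52)]
scene lid [([0.469, -0.171, 0.01], 0.71)]
scene lid_grip [([0.467, -0.174, 0.017], 0.91), ([0.658, -0.1, 0.037], 0.44)]
scene cartridge_a [([0.723, -0.013, 0.034], 0.77), ([0.614, -0.354, 0.04], 0.73), ([0.658, -0.1, 0.036], 0.64), ([0.719, -0.372, 0.035], 0.55), ([0.602, -0.242, 0.035], 0.52)]
scene tray [([0.474, -0.401, 0.006], 0.8), ([0.511, 0.289, 0.086], 0.6)]
scene glue_bottle [([0.469, -0.398, 0.005], 0.3)]
scene lube_jar [([0.763, -0.164, 0.062], 0.71)]
scene deburr [([0.55, 0.146, 0.053], 0.4)]
scene scraper [([0.344, 0.39, 0.002], 0.83)]
scene test_print [([0.522, -0.521, 0.025], 0.77), ([0.469, -0.172, 0.015], 0.41)]
```

View pics/top0.png

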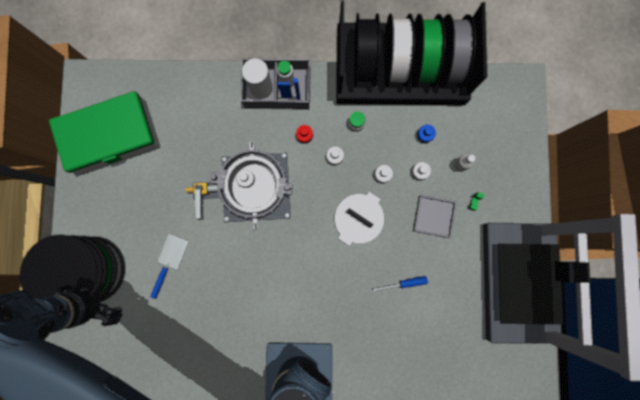

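View pics/scene0.png

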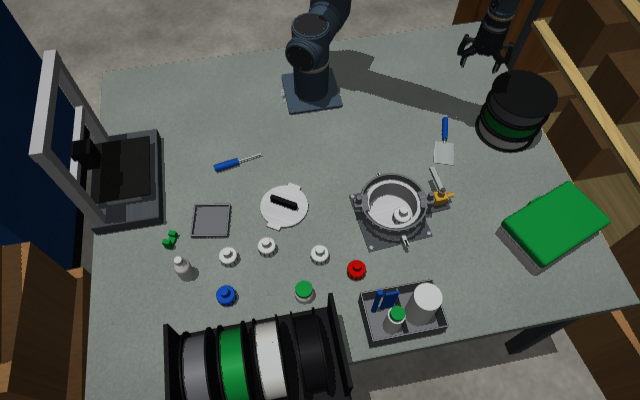

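The top view shows the pot at about (252,185) with the vent handle closed at (198,205). The used cartridge is in the pot at (246,178). Fresh white cartridges stand at (335,155), (384,173) and (421,171), the lid is at (360,218) and the tray at (434,216). The look-alikes are red at (304,133) and blue at (427,133). The scene view agrees.

```bash
cat >> h.py <<'E'
from scipy.spatial.transform import Rotation as Ro
def go(x,y,z,ydir=None,sym=np.pi,yawabs=None):
    """print tool-frame move to TCP (x,y,z), with tool y axis along angle ydir (world, rad; mod sym)"""
    s=robot.observe(); R=Ro.from_quat(s['ee_rot']).as_matrix(); p=np.array(s['tcp_pos'])
    d=R.T@(np.array([x,y,z])-p)*1000; yaw=0
    a=np.arctan2(R[1,1],R[0,1])
    if ydir is not None:
        yaw=-((ydir-a+sym/2)%sym-sym/2)   # +yaw = clockwise from above
    n=max(np.ceil(np.linalg.norm(d)/40),np.ceil(abs(yaw)/0.12))
    print('t %.2f tcp'%s['t'],np.round(p,4),'ydir %.3f'%a,'j6 %.2f'%s['joint_pos'][5],'move',np.round(d,1),'yaw %.3f'%yaw,'rows',n,'per row',np.round(d/max(n,1),1),'%.4f'%(yaw/max(n,1)))
def wpose():
    s=robot.observe();T=np.eye(4);T[:3,:3]=Ro.from_quat(s['ee_rot']).as_matrix();T[:3,3]=s['tcp_pos'];return T@np.array(robot.get_calibration('wrist')['hand_eye'])
def wcloud(fn=None):
    T=wpose();p,d=robot.grab_frame('wrist');c=robot.get_calibration('wrist')
    if fn: cv2.imwrite('pics/'+fn,p[:,:,::-1])
    v,u=np.mgrid[:400,:640]
    X=np.stack([(u-c['cx'])/c['fx']*d,(v-c['cy'])/c['fy']*d,d,np.ones_like(d)],-1)@T.T
    X=X[...,:3]; X[d==0]=np.nan
    return p,X
def scloud(cam):
    p,d=robot.grab_frame(cam);c=robot.get_calibration(cam);v,u=np.mgrid[:400,:640]
    X=np.stack([(u-c['cx'])/c['fx']*d,(v-c['cy'])/c['fy']*d,d],-1)
    X=(X-np.array(c['t']))@np.array(c['R']); X[d==0]=np.nan
    return p,X
E
python3 - <<'E'
from h import *
print(robot.get_calibration('wrist'))
go(.5,.16,.32)
go(.5,.16,.32,np.pi/2)
E
```

```text
{'fx': 327.11378249541343, 'fy': 327.11378249541343, 'cx': 325.3115602916955, 'cy': 199.4514147970868, 'hand_eye': array([[-2.10987996e-04, -9.59131371e-01, -2.82961073e-01,
         7.16565671e-02],
       [ 9.99999906e-01, -3.09811400e-04,  3.04500742e-04,
         1.52592035e-04],
       [-3.79720780e-04, -2.82960982e-01,  9.59131346e-01,
        -1.69110973e-01],
       [ 0.00000000e+00,  0.00000000e+00,  0.00000000e+00,
         1.00000000e+00]])}
t 1.40 tcp [0.2363 0.4688 0.2049] ydir 1.104 j6 1.44 move [-374.5 -157.1 -115.1] yaw 0.000 rows 11.0 per row [-34.  -14.3 -10.5] 0.0000
t 1.40 tcp [0.2363 0.4688 0.2049] ydir 1.104 j6 1.44 move [-374.5 -157.1 -115.1] yaw -0.467 rows 11.0 per row [-34.  -14.3 -10.5] -0.0424
```

Request:
jog_arm(motion=[{"dx":-34,"dy":-14.3,"dz":-10.5},{"dx":-34,"dy":-14.3,"dz":-10.5},{"dx":-34,"dy":-14.3,"dz":-10.5},{"dx":-34,"dy":-14.3,"dz":-10.5},{"dx":-34,"dy":-14.3,"dz":-10.5},{"dx":-34,"dy":-14.3,"dz":-10.5},{"dx":-34,"dy":-14.3,"dz":-10.5},{"dx":-34,"dy":-14.3,"dz":-10.5},{"dx":-34,"dy":-14.3,"dz":-10.5},{"dx":-34,"dy":-14.3,"dz":-10.5},{"dx":-34,"dy":-14.3,"dz":-10.5}])

```text
validation failed for argument at $.mo...
```

Request:
jog_arm(motion=[{"yaw":-0.117},{"yaw":-0.117},{"yaw":-0.117},{"yaw":-0.117},{"yaw":0},{"yaw":0}])

```text
validation failed for argument at $.mo...
```

Run:
```python
from h import *
go(.5,.16,.32,np.pi/2)
p,X=wcloud('w1.png')
def circ(P):
    A=np.c_[2*P[:,:2],np.ones(len(P))];s=np.linalg.lstsq(A,(P[:,:2]**2).sum(1),rcond=None)[0];return s[0],s[1],np.sqrt(s[2]+s[0]**2+s[1]**2)
P=X.reshape(-1,3);P=P[~np.isnan(P[:,0])]
h=np.histogram(P[:,2],np.arange(-.01,.14,.004));print([(round(b,3),int(a)) for a,b in zip(*h)])
c=np.array([.545,.15])
for it in range(4):
    r=np.hypot(*(P[:,:2]-c).T);m=(r>.062)&(r<.075)&(P[:,2]>.03)&(P[:,2]<.065); f=circ(P[m]);c=np.array(f[:2]);
print('inner wall',m.sum(),f)
r=np.hypot(*(P[:,:2]-c).T)
for lo,hi in((.0,.06),(.071,.076),(.08,.096)):
  m=(r>lo)&(r<hi);print(lo,np.percentile(P[m,2],[5,25,50,75,95]))
# knob
m=(r<.068)&(P[:,2]>.058)&(P[:,2]<.08);print('knob',m.sum(),np.median(P[m],0),circ(P[m]))
# posts
m=(r>.09)&(r<.118)&(P[:,2]>.105);Q=P[m];a=np.arctan2(Q[:,1]-c[1],Q[:,0]-c[0])
for w in (a>0,a<0):
  if w.sum():print('post',w.sum(),Q[w].mean(0),a[w].mean(),Q[w,2].max())
print(robot.find_in('wrist','vent_tip'),robot.find_in('wrist','post_a'),robot.find_in('wrist','cartridge_a'))
```

```text
t 1.40 tcp [0.2363 0.4688 0.2049] ydir 1.104 j6 1.44 move [-374.5 -157.1 -115.1] yaw -0.467 rows 11.0 per row [-34.  -14.3 -10.5] -0.0424
[(np.float64(-0.01), 0), (np.float64(-0.006), 431), (np.float64(-0.002), 140662), (np.float64(0.002), 5713), (np.float64(0.006), 69), (np.float64(0.01), 157), (np.float64(0.014), 516), (np.float64(0.018), 781), (np.float64(0.022), 74), (np.float64(0.026), 61), (np.float64(0.03), 43), (np.float64(0.034), 24), (np.float64(0.038), 43), (np.float64(0.042), 27), (np.float64(0.046), 1), (np.float64(0.05), 7), (np.float64(0.054), 128), (np.float64(0.058), 133), (np.float64(0.062), 2237), (np.float64(0.066), 92), (np.float64(0.07), 31), (np.float64(0.074), 0), (np.float64(0.078), 0), (np.float64(0.082), 0), (np.float64(0.086), 0), (np.float64(0.09), 0), (np.float64(0.094), 0), (np.float64(0.098), 0), (np.float64(0.102), 0), (np.float64(0.106), 0), (np.float64(0.11), 12), (np.float64(0.114), 253), (np.float64(0.118), 227), (np.float64(0.122), 3860), (np.float64(0.126), 266), (np.float64(0.13), 216), (np.float64(0.134), 204)]
inner wall 0 (np.float64(0.0), np.float64(0.0), np.float64(0.0))Traceback (most recent call last):
  File "<stdin>", line 14, in <module>
    return _quantile_unchecked(
        a, q, axis, out, overwrite_input, method, keepdims, weights)
    return _ureduce(a,
                    func=_quantile_ureduce_func,
    ...<5 lines>...
                    overwrite_input=overwrite_input,
                    method=method)
    r = func(a, **kwargs)
    result = _quantile(arr,
                       quantiles=q,
    ...<2 lines>...
                       out=out,
                       weights=wgt)
    slices_having_nans = np.isnan(arr[-1, ...])
                                  ~~~^^^^^^^^^
IndexError: index -1 is out of bounds for axis 0 with size 0
```

View pics/w1.png

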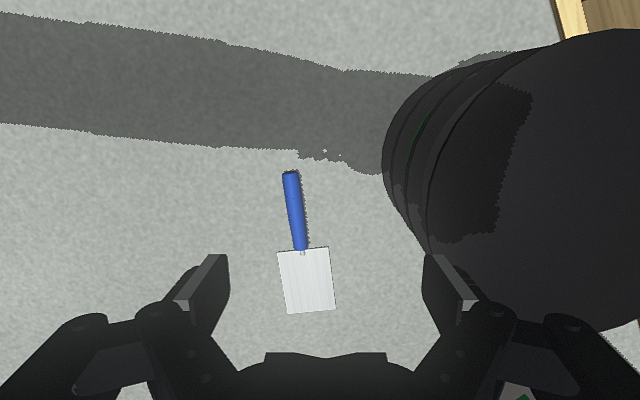

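The call was refused because rows need every field; the arm didn't move. The picture shows only the scraper at (300,250) from the start pose. I'm retrying with full rows.

Request:
jog_arm(motion=[{"jaw":85,"dx":-34,"dy":-14.3,"dz":-10.5,"yaw":0},{"jaw":85,"dx":-34,"dy":-14.3,"dz":-10.5,"yaw":0},{"jaw":85,"dx":-34,"dy":-14.3,"dz":-10.5,"yaw":0},{"jaw":85,"dx":-34,"dy":-14.3,"dz":-10.5,"yaw":0},{"jaw":85,"dx":-34,"dy":-14.3,"dz":-10.5,"yaw":0},{"jaw":85,"dx":-34,"dy":-14.3,"dz":-10.5,"yaw":0},{"jaw":85,"dx":-34,"dy":-14.3,"dz":-10.5,"yaw":0},{"jaw":85,"dx":-34,"dy":-14.3,"dz":-10.5,"yaw":0},{"jaw":85,"dx":-34,"dy":-14.3,"dz":-10.5,"yaw":0},{"jaw":85,"dx":-34,"dy":-14.3,"dz":-10.5,"yaw":0},{"jaw":85,"dx":-34,"dy":-14.3,"dz":-10.5,"yaw":0}])

```text
t: 2.37
tcp_pos: [0.5004, 0.1585, 0.3212]
ee_rot: [0.231, 0.973, 0.0, 0.0]
ft_force: [0.8, 0.5, 0.7]
finger_gap: 0.0848
grip_force: 0.0
```

Request:
jog_arm(motion=[{"jaw":85,"dx":0,"dy":0,"dz":0,"yaw":-0.117},{"jaw":85,"dx":0,"dy":0,"dz":0,"yaw":-0.117},{"jaw":85,"dx":0,"dy":0,"dz":0,"yaw":-0.117},{"jaw":85,"dx":0,"dy":0,"dz":0,"yaw":-0.117},{"jaw":85,"dx":0,"dy":0,"dz":0,"yaw":0},{"jaw":85,"dx":0,"dy":0,"dz":0,"yaw":0}])

```text
t: 2.87
tcp_pos: [0.4995, 0.16, 0.3204]
ee_rot: [0.001, 1.0, -0.0, 0.0]
ft_force: [-0.4, 0.8, 0.3]
finger_gap: 0.0849
grip_force: 0.0
```

```bash
cat >> h.py <<'E'
def circ(P):
    A=np.c_[2*P[:,:2],np.ones(len(P))];s=np.linalg.lstsq(A,(P[:,:2]**2).sum(1),rcond=None)[0];return s[0],s[1],np.sqrt(s[2]+s[0]**2+s[1]**2)
def flat(X):
    P=X.reshape(-1,3);return P[~np.isnan(P[:,0])]
E
cat > pot.py <<'E'
from h import *
import sys
go(.5,.16,.32,np.pi/2)
p,X=wcloud(sys.argv[1]); P=flat(X)
c=np.array([.545,.15])
for it in range(6):
    r=np.hypot(*(P[:,:2]-c).T);m=(r>.060)&(r<.077)&(P[:,2]>.03)&(P[:,2]<.065); f=circ(P[m]);c=np.array(f[:2]);
print('inner wall',m.sum(),f)
r=np.hypot(*(P[:,:2]-c).T)
for lo,hi in((.0,.06),(.071,.076),(.083,.096)):
  m=(r>lo)&(r<hi);print(lo,np.percentile(P[m,2],[5,25,50,75,95]))
m=(r<.068)&(P[:,2]>.058)&(P[:,2]<.08);print('knob',m.sum(),np.median(P[m],0),circ(P[m]))
m=(r>.09)&(r<.118)&(P[:,2]>.105);Q=P[m];a=np.arctan2(Q[:,1]-c[1],Q[:,0]-c[0])
for w in (a>0,a<0):
  if w.sum():print('post',w.sum(),Q[w].mean(0),a[w].mean(),Q[w,2].max())
for t in ('vent_tip','post_a','cartridge_a'):print(t,[(np.round(x['position'],3),round(x['score'],2)) for x in robot.find_in('wrist',t)])
E
python3 pot.py w2.png
```

```text
t 2.87 tcp [0.4995 0.16   0.3204] ydir 1.569 j6 0.18 move [-0.5 -0.   0.4] yaw -0.002 rows 1.0 per row [-0.5 -0.   0.4] -0.0018
inner wall 1268 (np.float64(0.5521118948400834), np.float64(0.1396493677276803), np.float64(0.06964277549085941))
0.0 [0.00711441 0.00813898 0.00924637 0.36074635 0.4127632 ]
0.071 [0.07765185 0.40235018 0.42169881 0.42908816 0.4406243 ]
0.083 [0.04877367 0.092151   0.401148   0.4204261  0.43463078]
knob 248 [0.57288071 0.16700232 0.0680639 ] (np.float64(0.5733724671807284), np.float64(0.16706493452873172), np.float64(0.008563454975732888))
post 11699 [0.49278143 0.21957009 0.40974963] 2.2103768920166313 0.43658450469201815
post 198 [0.53615809 0.03849416 0.11893189] -1.7272596482202667 0.12409350218968163
vent_tip [(array([0.507, 0.294, 0.085]), 0.62), (array([ 0.459, -0.166,  0.012]), 0.52)]
post_a [(array([0.559, 0.134, 0.091]), 0.9)]
cartridge_a [(array([ 0.583, -0.235,  0.03 ]), 0.82), (array([ 0.604, -0.33 ,  0.007]), 0.64), (array([ 0.716, -0.351,  0.02 ]), 0.58), (array([0.702, 0.009, 0.031]), 0.56), (array([ 0.639, -0.091,  0.038]), 0.55), (array([0.532, 0.147, 0.053]), 0.54)]
```

View pics/w2.png

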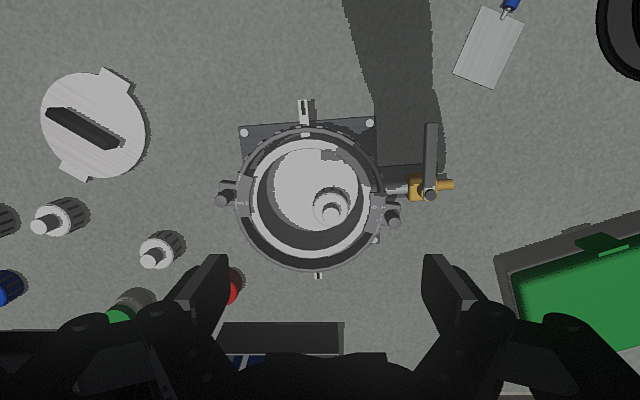

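The wrist view (right is +y, down is +x) shows the pot at (315,200), posts at (392,220) and (226,192), and the marks at (304,110) and (318,275). The vent pivot is at (428,195) with the handle pointing up, towards -x. The used cartridge's knob is at (332,212).

```bash
sed -i 's/P=flat(X)$/P=flat(X);P=P[P[:,2]<.15]/' pot.py
cat >> pot.py <<'E'
m=(P[:,2]>.074)&(P[:,2]<.092)&(P[:,1]>c[1]+.13)&(P[:,1]<.36)&(P[:,0]<.62)&(P[:,0]>.4)
Q=P[m];print('vent',m.sum(),Q.mean(0),Q.min(0),Q.max(0));print(cv2.fitLine(Q[:,:2].astype(np.float32),cv2.DIST_L2,0,.01,.01).ravel(),cv2.minAreaRect(Q[:,:2].astype(np.float32)))
# marks
m=(r>.108)&(r<.135)&(P[:,2]>.03)&(P[:,2]<.1);Q=P[m];a=np.degrees(np.arctan2(Q[:,1]-c[1],Q[:,0]-c[0]));
h=np.histogram(a,np.arange(-180,181,6));print([(int(b),int(n)) for n,b in zip(*h) if n])
E
python3 pot.py w3.png
```

```text
t 3.07 tcp [0.4994 0.1602 0.3204] ydir 1.571 j6 0.18 move [-0.6 -0.2  0.4] yaw 0.000 rows 1.0 per row [-0.6 -0.2  0.4] 0.0000
inner wall 1299 (np.float64(0.5522885606619852), np.float64(0.1393772611459916), np.float64(0.06931733077300924))
0.0 [0.00696884 0.00784838 0.00858788 0.00991779 0.05802507]
0.071 [0.07683546 0.07773402 0.07825266 0.0788397  0.07953612]
0.083 [0.00590576 0.07036698 0.09051619 0.09215604 0.09315822]
knob 246 [0.57273482 0.16660813 0.06801288] (np.float64(0.5734337613998445), np.float64(0.1671228695414838), np.float64(0.008608650153528609))
post 182 [0.56379625 0.2414837  0.11912178] 1.4586647801231882 0.12393843588137632
post 199 [0.53624167 0.03851616 0.11873803] -1.7285744376703873 0.12423640868238811
vent_tip [(array([0.533, 0.148, 0.051]), 0.59), (array([0.502, 0.288, 0.085]), 0.55)]
post_a [(array([0.56 , 0.134, 0.089]), 0.57), (array([0.564, 0.164, 0.049]), 0.51), (array([ 0.586, -0.235,  0.03 ]), 0.47)]
cartridge_a [(array([ 0.606, -0.335,  0.01 ]), 0.89), (array([ 0.715, -0.349,  0.019]), 0.75), (array([ 0.644, -0.09 ,  0.036]), 0.67), (array([ 0.586, -0.236,  0.031]), 0.63), (array([0.703, 0.012, 0.033]), 0.56), (array([0.561, 0.131, 0.094]), 0.33)]
vent 1056 [0.49895378 0.29093953 0.08246738] [0.4511841  0.28231914 0.07400208] [0.54986683 0.30439873 0.09051185]
[0.9993289  0.03662936 0.4989538  0.29093954] ((0.5003882050514221, 0.291111558675766), (0.09902945905923843, 0.02035292610526085), 4.404899597167969)
[(-180, 141), (-174, 25), (-108, 53), (-102, 21), (0, 39), (6, 9), (78, 5), (84, 58), (90, 158), (96, 101)]
```

Request:
jog_arm(motion=[{"jaw":0,"dx":6,"dy":25.2,"dz":20,"yaw":0},{"jaw":0,"dx":6,"dy":25.2,"dz":20,"yaw":0},{"jaw":0,"dx":6,"dy":25.2,"dz":20,"yaw":0},{"jaw":0,"dx":6,"dy":25.2,"dz":20,"yaw":0},{"jaw":0,"dx":0,"dy":0,"dz":35,"yaw":0},{"jaw":0,"dx":0,"dy":0,"dz":35,"yaw":0},{"jaw":0,"dx":0,"dy":0,"dz":35,"yaw":0},{"jaw":0,"dx":0,"dy":0,"dz":35,"yaw":0},{"jaw":0,"dx":0,"dy":0,"dz":36,"yaw":0},{"jaw":0,"dx":0,"dy":0,"dz":0,"yaw":0}])

```text
t: 4.1
tcp_pos: [0.4671, 0.2577, 0.0541]
ee_rot: [-0.001, 1.0, -0.004, -0.009]
ft_force: [-2.8, -0.8, -1.0]
finger_gap: -0.0001
grip_force: 0.0
```

Run:
```python
from h import *
go(.476,.261,.064,np.pi/2)
print(robot.observe()['finger_gap'])
p=np.array([.5455,.2935]);prev=np.array(robot.observe()['tcp_pos'][:2])
for th in np.linspace(-.03,1.5,13):
    u=np.array([-np.cos(th),np.sin(th)]);n=np.array([np.sin(th),np.cos(th)])
    q=p+.07*u-(.0075+.014*n[1]+.011*n[0])*n; d=q-prev;print(round(th,2),np.round(q,4),'dx %.1f dy %.1f'%(-d[0]*1e3,d[1]*1e3));prev=q
```

```text
t 4.10 tcp [0.4671 0.2577 0.0541] ydir 1.572 j6 0.38 move [ -8.7   3.3 -10.1] yaw 0.001 rows 1.0 per row [ -8.7   3.3 -10.1] 0.0011
-6.690645319450829e-05
-0.03 [0.4762 0.2702] dx -9.0 dy 12.6
0.1 [0.4736 0.2779] dx 2.5 dy 7.7
0.22 [0.472  0.2861] dx 1.6 dy 8.2
0.35 [0.4714 0.2947] dx 0.6 dy 8.6
0.48 [0.4719 0.3037] dx -0.5 dy 8.9
0.61 [0.4736 0.3127] dx -1.7 dy 9.1
0.74 [0.4766 0.3217] dx -3.0 dy 9.0
0.86 [0.481  0.3304] dx -4.4 dy 8.7
0.99 [0.4867 0.3386] dx -5.7 dy 8.2
1.12 [0.4937 0.3461] dx -7.0 dy 7.5
1.24 [0.5019 0.3526] dx -8.2 dy 6.5
1.37 [0.5111 0.358 ] dx -9.2 dy 5.3
1.5 [0.5211 0.3619] dx -10.1 dy 4.0
```

Request:
jog_arm(motion=[{"jaw":0,"dx":0,"dy":9.2,"dz":0,"yaw":0},{"jaw":0,"dx":2.5,"dy":7.7,"dz":0,"yaw":0},{"jaw":0,"dx":1.6,"dy":8.2,"dz":0,"yaw":0},{"jaw":0,"dx":0.6,"dy":8.6,"dz":0,"yaw":0},{"jaw":0,"dx":-0.5,"dy":8.9,"dz":0,"yaw":0},{"jaw":0,"dx":-1.7,"dy":9.1,"dz":0,"yaw":0},{"jaw":0,"dx":-3,"dy":9,"dz":0,"yaw":0},{"jaw":0,"dx":-4.4,"dy":8.7,"dz":0,"yaw":0},{"jaw":0,"dx":-5.7,"dy":8.2,"dz":0,"yaw":0},{"jaw":0,"dx":-7,"dy":7.5,"dz":0,"yaw":0},{"jaw":0,"dx":-8.2,"dy":6.5,"dz":0,"yaw":0},{"jaw":0,"dx":-9.2,"dy":5.3,"dz":0,"yaw":0}])

```text
t: 5.1
tcp_pos: [0.5107, 0.3591, 0.0644]
ee_rot: [-0.001, 1.0, 0.0, 0.0]
ft_force: [0.6, -0.3, 0.9]
finger_gap: 0.0001
grip_force: 0.0
```

Request:
jog_arm(motion=[{"jaw":0,"dx":-10.1,"dy":4,"dz":0,"yaw":0},{"jaw":0,"dx":0,"dy":0,"dz":0,"yaw":0},{"jaw":0,"dx":0,"dy":0,"dz":0,"yaw":0}])

```text
t: 5.35
tcp_pos: [0.5205, 0.3622, 0.0641]
ee_rot: [-0.001, 1.0, -0.0, -0.0]
ft_force: [-0.4, 0.6, 0.8]
finger_gap: 0.0001
grip_force: 0.0
```

```bash
cat > vent.py <<'E'
from h import *
p,X=scloud('top');P=flat(X)
m=(P[:,2]>.074)&(P[:,2]<.095)&(P[:,1]>.265)&(P[:,1]<.41)&(P[:,0]<.62)&(P[:,0]>.42)
Q=P[m];print('vent',m.sum(),Q.mean(0),Q.min(0),Q.max(0),cv2.minAreaRect((1000*Q[:,:2]).astype(np.float32)))
print([(np.round(x['position'],3),round(x['score'],2)) for x in robot.find_in('top','vent_tip')])
go(.521,.362,.064)
E
python3 vent.py
```

```text
vent 212 [0.50218237 0.2923442  0.08362123] [0.45295011 0.28384012 0.07480697] [0.55086577 0.30258142 0.09473086] ((501.89447021484375, 293.1279602050781), (97.78156280517578, 17.576913833618164), 1.1139036417007446)
[]
t 5.45 tcp [0.5199 0.3618 0.0643] ydir 1.572 j6 0.50 move [-1.1  0.2  0.3] yaw 0.000 rows 1.0 per row [-1.1  0.2  0.3] 0.0000
```

Run:
```python
from h import *
p,X=wcloud();q,_=robot.grab_frame('top')
cv2.imwrite('pics/c1.png',np.hstack([p[:,:,::-1][::1, 100:540],cv2.resize(q[130:250,150:258,::-1],(360,400))]))
```

```text
(no output)
```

View pics/c1.png

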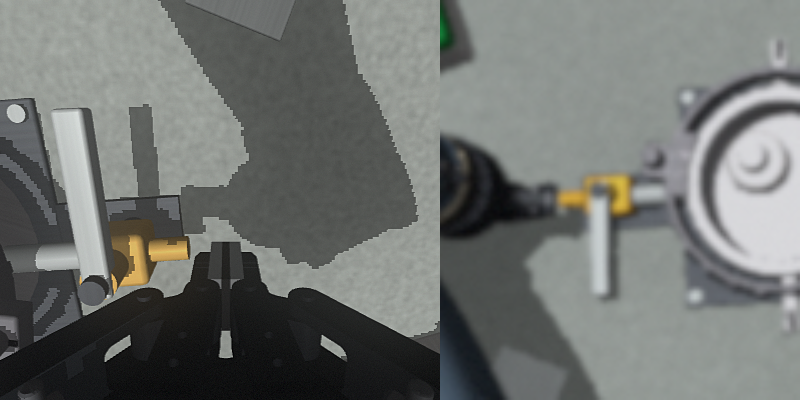

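The handle at (80,200) in the left crop is still closed; the push slid past it with no force. I'll grip it instead.

Request:
jog_arm(motion=[{"jaw":40,"dx":0,"dy":0,"dz":-40,"yaw":0},{"jaw":40,"dx":0,"dy":0,"dz":-40,"yaw":0},{"jaw":40,"dx":22,"dy":-35,"dz":0,"yaw":0},{"jaw":40,"dx":22,"dy":-35,"dz":0,"yaw":0},{"jaw":40,"dx":0,"dy":0,"dz":0,"yaw":0},{"jaw":40,"dx":0,"dy":0,"dz":30,"yaw":0},{"jaw":40,"dx":0,"dy":0,"dz":30,"yaw":0},{"jaw":40,"dx":0,"dy":0,"dz":27,"yaw":0},{"jaw":40,"dx":0,"dy":0,"dz":0,"yaw":0}])

```text
t: 6.3
tcp_pos: [0.4708, 0.2891, 0.0505]
ee_rot: [-0.0, 1.0, -0.003, -0.006]
ft_force: [-0.5, -1.5, -1.2]
finger_gap: 0.0399
grip_force: 0.0
```

Request:
jog_arm(motion=[{"jaw":0,"dx":0,"dy":0,"dz":0,"yaw":0},{"jaw":0,"dx":0,"dy":0,"dz":0,"yaw":0},{"jaw":0,"dx":0,"dy":0,"dz":0,"yaw":0},{"jaw":0,"dx":0,"dy":0,"dz":0,"yaw":0},{"jaw":0,"dx":0,"dy":0,"dz":0,"yaw":0},{"jaw":0,"dx":0,"dy":0,"dz":0,"yaw":0}], grip_force=40)

```text
t: 6.8
tcp_pos: [0.4773, 0.2922, 0.0588]
ee_rot: [-0.001, 1.0, 0.0, 0.001]
ft_force: [0.4, 0.5, -0.6]
finger_gap: -0.0003
grip_force: 0.0
```

Run:
```python
from h import *
p,X=wcloud('w4.png')
q,Y=scloud('top');P=flat(Y)
m=(P[:,2]>.06)&(P[:,2]<.095)&(P[:,1]>.265)&(P[:,1]<.41)&(P[:,0]<.62)&(P[:,0]>.42)
print(P[m].mean(0),P[m].min(0),P[m].max(0))
P=flat(X);m=(P[:,2]>.06)&(P[:,2]<.095)&(P[:,1]>.265)&(P[:,1]<.41)&(P[:,0]<.62)&(P[:,0]>.42)
print(P[m].mean(0),P[m].min(0),P[m].max(0))
```

```text
[0.51207201 0.29105642 0.08096203] [0.45281111 0.27509121 0.06008742] [0.55609109 0.3103452  0.09492498]
[0.47098954 0.29100878 0.08315816] [0.44993426 0.28002419 0.0710101 ] [0.53634168 0.30461201 0.09499255]
```

View pics/w4.png

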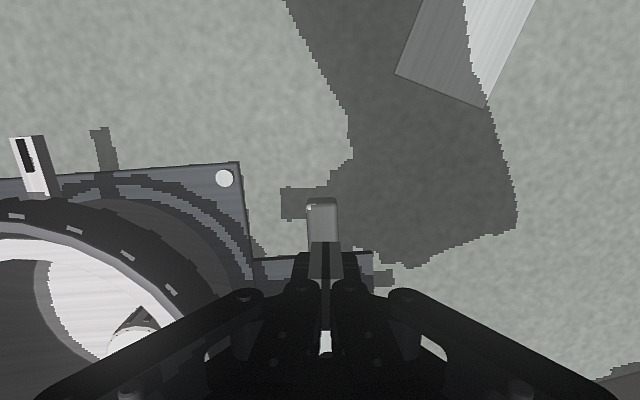

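Run:
```python
from h import *
p,X=wcloud()
for v in range(200,300,6): print(v,np.round(X[v,323],4),p[v,323],np.round(X[v,335],4))
print(robot.observe()['ft_force'],robot.observe()['finger_gap'])
```

```text
200 [0.4506 0.2908 0.0742] [67 69 68] [0.4505 0.2967 0.0746]
206 [0.4509 0.2909 0.0831] [94 98 95] [0.4512 0.2965 0.0821]
212 [0.454  0.2909 0.0826] [118 119 119] [0.4538 0.2965 0.0832]
218 [0.4571 0.2909 0.0822] [117 119 118] [0.4571 0.2965 0.082 ]
224 [0.4599 0.2909 0.0826] [115 118 117] [0.46   0.2966 0.0824]
230 [0.4634 0.2909 0.0816] [116 119 117] [0.4633 0.2966 0.0818]
236 [0.4664 0.2909 0.0817] [112 116 114] [0.4664 0.2966 0.0816]
242 [0.4657 0.2909 0.0903] [23 25 25] [0.4661 0.2964 0.0894]
248 [0.4656 0.291  0.0969] [28 29 30] [0.4663 0.2962 0.0954]
254 [0.4653 0.291  0.1035] [33 34 35] [0.4662 0.2961 0.1016]
260 [0.4659 0.2911 0.1077] [31 34 33] [0.4658 0.2959 0.1079]
266 [0.4662 0.2911 0.1122] [30 30 30] [0.4659 0.2957 0.1128]
272 [0.4659 0.2911 0.1173] [30 32 31] [0.4658 0.2956 0.1176]
278 [0.4658 0.2911 0.122 ] [26 26 28] [0.466  0.2955 0.1216]
284 [0.4681 0.2911 0.1222] [38 38 37] [0.464  0.2953 0.1289]
290 [0.4702 0.2911 0.1227] [35 36 35] [0.4651 0.2952 0.1308]
296 [0.4729 0.2911 0.1224] [33 36 34] [0.4645 0.2951 0.1354]
[ 0.23177817 -0.52653256 -0.45051833] -0.00014600266153358434
```

The depth readings show the closed fingers inside the bar's volume (front face at x=.466 from z=.082 up), with no contact force. I'll reopen, go deeper and close again to rule out a timing or height effect.

Request:
jog_arm(motion=[{"jaw":45,"dx":0,"dy":0,"dz":0,"yaw":0},{"jaw":45,"dx":0,"dy":0,"dz":0,"yaw":0},{"jaw":45,"dx":0,"dy":0,"dz":0,"yaw":0},{"jaw":45,"dx":0,"dy":0,"dz":12,"yaw":0},{"jaw":45,"dx":0,"dy":0,"dz":0,"yaw":0},{"jaw":45,"dx":0,"dy":0,"dz":0,"yaw":0}])

```text
t: 7.45
tcp_pos: [0.4751, 0.2911, 0.0437]
ee_rot: [-0.001, 1.0, -0.001, -0.001]
ft_force: [-0.5, -1.0, -0.1]
finger_gap: 0.0448
grip_force: 0.0
```

Request:
jog_arm(motion=[{"jaw":30,"dx":0,"dy":0,"dz":0,"yaw":0},{"jaw":25,"dx":0,"dy":0,"dz":0,"yaw":0},{"jaw":20,"dx":0,"dy":0,"dz":0,"yaw":0},{"jaw":15,"dx":0,"dy":0,"dz":0,"yaw":0},{"jaw":10,"dx":0,"dy":0,"dz":0,"yaw":0},{"jaw":8,"dx":0,"dy":0,"dz":0,"yaw":0},{"jaw":8,"dx":0,"dy":0,"dz":0,"yaw":0},{"jaw":8,"dx":0,"dy":0,"dz":0,"yaw":0},{"jaw":8,"dx":0,"dy":0,"dz":0,"yaw":0}], grip_force=40)

```text
t: 8.2
tcp_pos: [0.4765, 0.2924, 0.0458]
ee_rot: [-0.001, 1.0, 0.001, 0.0]
ft_force: [-0.9, 2.6, 2.0]
finger_gap: 0.0138
grip_force: 39.1
```

Now it grips the bar (13.8 mm, 39 N). So the real tips sit about 20 mm behind the reported TCP, and both earlier tries passed just over the bar. Turning it now.

Request:
jog_arm(motion=[{"jaw":8,"dx":-0.5,"dy":8.3,"dz":0,"yaw":0.12},{"jaw":8,"dx":-0.5,"dy":8.3,"dz":0,"yaw":0.12},{"jaw":8,"dx":-0.5,"dy":8.3,"dz":0,"yaw":0.12},{"jaw":8,"dx":-0.5,"dy":8.3,"dz":0,"yaw":0.12},{"jaw":8,"dx":-0.5,"dy":8.3,"dz":0,"yaw":0.12},{"jaw":8,"dx":-0.5,"dy":8.3,"dz":0,"yaw":0.12},{"jaw":8,"dx":-0.5,"dy":8.3,"dz":0,"yaw":0.12},{"jaw":8,"dx":-0.5,"dy":8.3,"dz":0,"yaw":0.12},{"jaw":8,"dx":-0.5,"dy":8.3,"dz":0,"yaw":0.12},{"jaw":8,"dx":-0.5,"dy":8.3,"dz":0,"yaw":0.12},{"jaw":8,"dx":-0.5,"dy":8.3,"dz":0,"yaw":0.12},{"jaw":8,"dx":-0.5,"dy":8.3,"dz":0,"yaw":0.12}])

```text
t: 9.2
tcp_pos: [0.5332, 0.3575, 0.0457]
ee_rot: [0.662, 0.749, -0.005, -0.001]
ft_force: [-9.7, -6.2, 9.9]
finger_gap: 0.0141
grip_force: 39.9
```

Request:
jog_arm(motion=[{"jaw":8,"dx":-0.2,"dy":5.5,"dz":0,"yaw":0.08},{"jaw":8,"dx":0,"dy":0,"dz":0,"yaw":0},{"jaw":8,"dx":0,"dy":0,"dz":0,"yaw":0}])

```text
t: 9.45
tcp_pos: [0.5356, 0.3577, 0.0456]
ee_rot: [0.688, 0.726, -0.007, -0.002]
ft_force: [-14.2, -6.1, 12.0]
finger_gap: 0.0139
grip_force: 40.4
```

```bash
python3 vent.py
python3 - <<'E'
from h import *
p,X=wcloud();P=flat(X)
for v in range(225,270,4): print(v,np.round(X[v,323],4))
m=(P[:,2]>.074)&(P[:,2]<.088)&(P[:,1]>.3)&(P[:,1]<.41)&(P[:,0]<.6)&(P[:,0]>.5)
print(cv2.minAreaRect((1000*P[m][:,:2]).astype(np.float32)))
print(robot.observe()['joint_pos'],robot.observe()['ft_force'])
E
```

```text
vent 171 [0.53999193 0.32389439 0.08439742] [0.51949984 0.28363981 0.07428331] [0.55907454 0.362761   0.09462804] ((545.5000610351562, 324.15869140625), (38.87864303588867, 76.57583618164062), 12.43441104888916)
[]
t 9.55 tcp [0.5356 0.3577 0.0456] ydir 0.053 j6 2.00 move [  5.  -14.5 -18.3] yaw 0.000 rows 1.0 per row [  5.  -14.5 -18.3] 0.0000
225 [0.5341 0.3791 0.0818]
229 [0.5342 0.3776 0.0828]
233 [0.5343 0.3753 0.0818]
237 [0.5344 0.3736 0.0821]
241 [0.5345 0.3719 0.0826]
245 [0.5346 0.3703 0.0833]
249 [0.5347 0.368  0.0824]
253 [0.5348 0.3663 0.0829]
257 [0.5349 0.3645 0.0831]
261 [0.535  0.3625 0.083 ]
265 [0.5351 0.3605 0.0831]
269 [0.5352 0.3588 0.0835]
((533.0311889648438, 347.9108581542969), (74.58789825439453, 39.806175231933594), 80.21056365966797)
[ 4.85098193e-01  3.94745400e-01  1.87510976e-01  1.37788692e+00
 -6.52290998e-04  2.00258380e+00] [-14.19066003  -6.10376927  12.3028232 ]
```

Handle now points along +y (vent ≈1.55). Release, rise and go to the used cartridge.

Request:
jog_arm(motion=[{"jaw":45,"dx":0,"dy":0,"dz":0,"yaw":0},{"jaw":45,"dx":0,"dy":0,"dz":0,"yaw":0},{"jaw":45,"dx":0,"dy":0,"dz":0,"yaw":0},{"jaw":45,"dx":0,"dy":0,"dz":-40,"yaw":0},{"jaw":50,"dx":0,"dy":0,"dz":-40,"yaw":0},{"jaw":50,"dx":0,"dy":0,"dz":-40,"yaw":0},{"jaw":50,"dx":0,"dy":0,"dz":-40,"yaw":0.12},{"jaw":50,"dx":0,"dy":0,"dz":0,"yaw":0.12},{"jaw":50,"dx":0,"dy":0,"dz":0,"yaw":0.12},{"jaw":50,"dx":0,"dy":0,"dz":0,"yaw":0.12},{"jaw":50,"dx":0,"dy":0,"dz":0,"yaw":0.12},{"jaw":50,"dx":0,"dy":0,"dz":0,"yaw":0.12}])

```text
t: 10.6
tcp_pos: [0.5429, 0.3609, 0.2053]
ee_rot: [0.901, 0.433, 0.0, 0.0]
ft_force: [-0.8, 0.1, -0.3]
finger_gap: 0.0497
grip_force: 0.0
```

```bash
python3 vent.py
python3 - <<'E'
from h import *
p,X=wcloud();P=flat(X)
c=np.array([.551,.1395]);r=np.hypot(*(P[:,:2]-c).T)
for dz in (.064,.066):
  m=(r<.066)&(P[:,2]>dz)&(P[:,2]<.072);print(m.sum(),P[m].mean(0) if m.any() else 0)
go(.573,.167,.20,-.684)
E
```

```text
vent 203 [0.53879981 0.33388895 0.08342743] [0.52843395 0.28482099 0.07424785] [0.54995278 0.38422994 0.09424141] ((538.9576416015625, 334.39727783203125), (17.014728546142578, 99.60345458984375), 3.230814218521118)
[(array([ 0.641, -0.097,  0.036]), 0.32)]
t 10.70 tcp [0.5427 0.3609 0.2052] ydir -0.668 j6 2.72 move [-12.6 -17.8 141.2] yaw 0.000 rows 4.0 per row [-3.2 -4.5 35.3] 0.0000
198 [0.57738569 0.1722823  0.0675613 ]
176 [0.577567   0.17180626 0.06788112]
t 10.75 tcp [0.5426 0.3609 0.2051] ydir -0.666 j6 2.72 move [-133.7  143.7    5.2] yaw 0.018 rows 5.0 per row [-26.7  28.7   1. ] 0.0037
```

Request:
jog_arm(motion=[{"jaw":50,"dx":-26,"dy":28.7,"dz":0,"yaw":0},{"jaw":50,"dx":-26,"dy":28.7,"dz":0,"yaw":0},{"jaw":50,"dx":-26,"dy":28.7,"dz":0,"yaw":0},{"jaw":50,"dx":-26,"dy":28.7,"dz":0,"yaw":0},{"jaw":50,"dx":-26,"dy":28.7,"dz":0,"yaw":0.02},{"jaw":50,"dx":0,"dy":0,"dz":0,"yaw":0},{"jaw":50,"dx":0,"dy":0,"dz":0,"yaw":0},{"jaw":50,"dx":0,"dy":0,"dz":0,"yaw":0}])

```text
t: 11.42
tcp_pos: [0.5744, 0.17, 0.2054]
ee_rot: [0.904, 0.428, 0.0, -0.0]
ft_force: [-1.2, 0.3, -0.0]
finger_gap: 0.0504
grip_force: 0.0
```

```bash
cat > w.py <<'E'
from h import *
p,X=wcloud('w5.png');P=flat(X)
c=np.array([.551,.1395]);r=np.hypot(*(P[:,:2]-c).T)
m=(r<.066)&(P[:,2]>.065)&(P[:,2]<.072);print(m.sum(),P[m].mean(0),P[m].min(0),P[m].max(0))
go(.573,.167,.20,-.684)
p,Y=scloud('top');P=flat(Y);r=np.hypot(*(P[:,:2]-c).T)
m=(r<.066)&(P[:,2]>.064)&(P[:,2]<.072);print('top',m.sum(),P[m].mean(0) if m.any() else 0)
E
python3 w.py
```

```text
452 [0.57502683 0.16728821 0.06785836] [0.56332481 0.15551562 0.06515818] [0.58648908 0.178511   0.0698399 ]
t 11.47 tcp [0.5742 0.1707 0.2054] ydir -0.686 j6 2.43 move [-3.7  1.4  5.4] yaw -0.002 rows 1.0 per row [-3.7  1.4  5.4] -0.0022
top 47 [0.57568381 0.16688699 0.06831614]
```

View pics/w5.png

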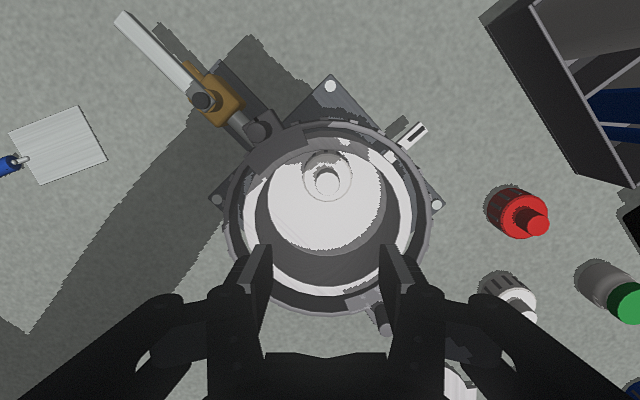

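The used cartridge's knob is at (327,182), between the pads' line; the vent handle at (160,55) is in line with the pipe. Wrist and top agree on the knob at (.575,.167), top at .068.

Request:
jog_arm(motion=[{"jaw":50,"dx":-2.4,"dy":2.9,"dz":30,"yaw":0},{"jaw":50,"dx":0,"dy":0,"dz":35,"yaw":0},{"jaw":50,"dx":0,"dy":0,"dz":35,"yaw":0},{"jaw":50,"dx":0,"dy":0,"dz":30,"yaw":0},{"jaw":50,"dx":0,"dy":0,"dz":25,"yaw":0},{"jaw":50,"dx":0,"dy":0,"dz":20,"yaw":0},{"jaw":50,"dx":0,"dy":0,"dz":0,"yaw":0},{"jaw":50,"dx":0,"dy":0,"dz":0,"yaw":0},{"jaw":50,"dx":0,"dy":0,"dz":0,"yaw":0}])

```text
t: 12.27
tcp_pos: [0.5758, 0.1675, 0.032]
ee_rot: [0.904, 0.428, 0.001, 0.0]
ft_force: [0.1, -0.7, 1.1]
finger_gap: 0.0499
grip_force: 0.0
```

Request:
jog_arm(motion=[{"jaw":10,"dx":0,"dy":0,"dz":0,"yaw":0},{"jaw":10,"dx":0,"dy":0,"dz":0,"yaw":0},{"jaw":10,"dx":0,"dy":0,"dz":0,"yaw":0},{"jaw":10,"dx":0,"dy":0,"dz":0,"yaw":0},{"jaw":10,"dx":0,"dy":0,"dz":0,"yaw":0}], grip_force=60)

```text
t: 12.68
tcp_pos: [0.5766, 0.1671, 0.0331]
ee_rot: [0.904, 0.427, 0.002, 0.0]
ft_force: [-1.9, 1.6, 6.6]
finger_gap: 0.0203
grip_force: 58.5
```

The gap reads 20 mm on a 24 mm knob, so it's probably an edge grip. I'll reopen and take it 9 mm deeper.

Request:
jog_arm(motion=[{"jaw":50,"dx":0,"dy":0,"dz":0,"yaw":0},{"jaw":50,"dx":0,"dy":0,"dz":0,"yaw":0},{"jaw":50,"dx":0,"dy":0,"dz":9,"yaw":0},{"jaw":50,"dx":0,"dy":0,"dz":0,"yaw":0},{"jaw":50,"dx":0,"dy":0,"dz":0,"yaw":0},{"jaw":50,"dx":0,"dy":0,"dz":0,"yaw":0},{"jaw":10,"dx":0,"dy":0,"dz":0,"yaw":0},{"jaw":10,"dx":0,"dy":0,"dz":0,"yaw":0},{"jaw":10,"dx":0,"dy":0,"dz":0,"yaw":0},{"jaw":10,"dx":0,"dy":0,"dz":0,"yaw":0},{"jaw":10,"dx":0,"dy":0,"dz":0,"yaw":0}], grip_force=50)

```text
t: 13.6
tcp_pos: [0.5751, 0.1664, 0.0216]
ee_rot: [0.904, 0.427, 0.0, 0.0]
ft_force: [-0.2, 0.5, 0.2]
finger_gap: 0.0223
grip_force: 49.0
```

Request:
jog_arm(motion=[{"jaw":10,"dx":0,"dy":0,"dz":-20,"yaw":0},{"jaw":10,"dx":0,"dy":0,"dz":-32,"yaw":0},{"jaw":10,"dx":0,"dy":0,"dz":-40,"yaw":0},{"jaw":10,"dx":0,"dy":0,"dz":-40,"yaw":0},{"jaw":10,"dx":0,"dy":0,"dz":-28,"yaw":0},{"jaw":10,"dx":0,"dy":0,"dz":0,"yaw":0}])

```text
t: 14.1
tcp_pos: [0.579, 0.1671, 0.1903]
ee_rot: [0.904, 0.427, 0.007, 0.002]
ft_force: [0.8, 0.7, 1.8]
finger_gap: 0.022
grip_force: 49.2
```

```bash
cat > meas.py <<'E'
from h import *
p,Y=scloud('top');P=flat(Y)
# tray: rim points
m=(P[:,2]>.011)&(P[:,2]<.024)&(abs(P[:,0]-.47)<.07)&(abs(P[:,1]+.402)<.07)
print('tray',m.sum(),cv2.minAreaRect((1e3*P[m][:,:2]).astype(np.float32)))
m=(P[:,2]>.002)&(P[:,2]<.024)&(abs(P[:,0]-.47)<.07)&(abs(P[:,1]+.402)<.07);print((P[m].min(0)+P[m].max(0))/2)
for k,(x,y) in dict(A=(.643,-.095),B=(.59,-.24),C=(.598,-.35)).items():
  m=(P[:,2]>.052)&(P[:,2]<.066)&(np.hypot(P[:,0]-x,P[:,1]-y)<.035);
  if m.any():print(k,m.sum(),P[m].mean(0))
# lid: bar
m=(P[:,2]>.035)&(P[:,2]<.055)&(abs(P[:,0]-.46)<.08)&(abs(P[:,1]+.17)<.08);Q=(1e3*P[m][:,:2]).astype(np.float32)
print('bar',m.sum(),P[m].mean(0),cv2.minAreaRect(Q),cv2.fitLine(Q,cv2.DIST_L2,0,.01,.01).ravel())
E
python3 - <<'E'
exec(open('meas.py').read())
s=robot.observe();print(s['finger_gap'],s['grip_force'])
go(.470,-.402,.18)
E
```

```text
tray 310 ((479.98358154296875, -397.9610290527344), (111.78092193603516, 129.71311950683594), 79.81978607177734)
[ 0.46914255 -0.40213243  0.01294452]
A 51 [ 0.64832577 -0.09739628  0.06044317]
B 54 [ 0.59499808 -0.2419883   0.05976444]
C 56 [ 0.60458755 -0.3536375   0.0599104 ]
bar 147 [ 0.4616174  -0.17138513  0.04503022] ((461.6317443847656, -171.19558715820312), (85.22566986083984, 14.005960464477539), 56.63905715942383) [   0.55010545    0.83509517  461.6174     -171.38513   ]
0.02189924153981712 49.20871138572693
t 14.15 tcp [0.5779 0.1669 0.1868] ydir -0.688 j6 2.43 move [-508.   277.9    4.8] yaw 0.000 rows 15.0 per row [-33.9  18.5   0.3] 0.0000
```

Request:
jog_arm(motion=[{"jaw":10,"dx":-33.9,"dy":18.5,"dz":0,"yaw":0},{"jaw":10,"dx":-33.9,"dy":18.5,"dz":0,"yaw":0},{"jaw":10,"dx":-33.9,"dy":18.5,"dz":0,"yaw":0},{"jaw":10,"dx":-33.9,"dy":18.5,"dz":0,"yaw":0},{"jaw":10,"dx":-33.9,"dy":18.5,"dz":0,"yaw":0},{"jaw":10,"dx":-33.9,"dy":18.5,"dz":0,"yaw":0},{"jaw":10,"dx":-33.9,"dy":18.5,"dz":0,"yaw":0},{"jaw":10,"dx":-33.9,"dy":18.5,"dz":0,"yaw":0},{"jaw":10,"dx":-33.9,"dy":18.5,"dz":0,"yaw":0},{"jaw":10,"dx":-33.9,"dy":18.5,"dz":0,"yaw":0},{"jaw":10,"dx":-33.9,"dy":18.5,"dz":0,"yaw":0},{"jaw":10,"dx":-33.9,"dy":18.5,"dz":0,"yaw":0}])

```text
t: 15.15
tcp_pos: [0.4866, -0.29, 0.1792]
ee_rot: [0.904, 0.427, -0.001, -0.002]
ft_force: [0.5, 0.3, -1.3]
finger_gap: 0.0223
grip_force: 49.2
```

Request:
jog_arm(motion=[{"jaw":10,"dx":-33.9,"dy":18.5,"dz":0,"yaw":0},{"jaw":10,"dx":-33.9,"dy":18.5,"dz":0,"yaw":0},{"jaw":10,"dx":-33.9,"dy":18.5,"dz":0,"yaw":0},{"jaw":10,"dx":0,"dy":0,"dz":0,"yaw":0},{"jaw":10,"dx":0,"dy":0,"dz":0,"yaw":0},{"jaw":10,"dx":0,"dy":0,"dz":0,"yaw":0}])

```text
t: 15.65
tcp_pos: [0.4657, -0.4018, 0.1794]
ee_rot: [0.904, 0.427, -0.0, -0.002]
ft_force: [-0.3, 0.6, -0.8]
finger_gap: 0.0221
grip_force: 49.3
```

Run:
```python
from h import *
s=robot.observe();print(s['finger_gap'],s['grip_force'],s['ft_force'])
go(.470,-.402,.0205)
```

```text
0.022142802088618012 49.347989559173584 [-0.27892579  0.56629742 -0.83320097]
t 15.65 tcp [ 0.4657 -0.4018  0.1794] ydir -0.689 j6 1.44 move [  2.4   4.  158.9] yaw 0.000 rows 4.0 per row [ 0.6  1.  39.7] 0.0000
```

Request:
jog_arm(motion=[{"jaw":10,"dx":2.4,"dy":4,"dz":35,"yaw":0},{"jaw":10,"dx":0,"dy":0,"dz":35,"yaw":0},{"jaw":10,"dx":0,"dy":0,"dz":30,"yaw":0},{"jaw":10,"dx":0,"dy":0,"dz":25,"yaw":0},{"jaw":10,"dx":0,"dy":0,"dz":16,"yaw":0},{"jaw":10,"dx":0,"dy":0,"dz":10,"yaw":0},{"jaw":10,"dx":0,"dy":0,"dz":6,"yaw":0},{"jaw":10,"dx":0,"dy":0,"dz":2,"yaw":0},{"jaw":10,"dx":0,"dy":0,"dz":0,"yaw":0},{"jaw":10,"dx":0,"dy":0,"dz":0,"yaw":0},{"jaw":10,"dx":0,"dy":0,"dz":0,"yaw":0}])

```text
t: 16.57
tcp_pos: [0.4721, -0.4043, 0.0244]
ee_rot: [0.904, 0.427, 0.001, 0.002]
ft_force: [0.5, -1.0, -1.1]
finger_gap: 0.022
grip_force: 50.8
```

Request:
jog_arm(motion=[{"jaw":60,"dx":0,"dy":0,"dz":0,"yaw":0},{"jaw":60,"dx":0,"dy":0,"dz":0,"yaw":0},{"jaw":60,"dx":0,"dy":0,"dz":0,"yaw":0},{"jaw":60,"dx":0,"dy":0,"dz":-20,"yaw":0},{"jaw":60,"dx":0,"dy":0,"dz":-35,"yaw":0},{"jaw":60,"dx":0,"dy":0,"dz":-40,"yaw":0},{"jaw":60,"dx":0,"dy":0,"dz":-40,"yaw":0},{"jaw":60,"dx":0,"dy":0,"dz":-20,"yaw":0},{"jaw":60,"dx":0,"dy":0,"dz":0,"yaw":0}])

```text
t: 17.32
tcp_pos: [0.4737, -0.4063, 0.186]
ee_rot: [0.904, 0.427, 0.002, 0.007]
ft_force: [0.7, -0.5, 0.9]
finger_gap: 0.0599
grip_force: 0.0
```

```bash
python3 meas.py
python3 - <<'E'
from h import *
p,X=wcloud();P=flat(X)
m=(P[:,2]>.055)&(P[:,2]<.075)&(np.hypot(P[:,0]-.47,P[:,1]+.402)<.05);print('used',m.sum(),P[m].mean(0))
m=(P[:,2]>.012)&(P[:,2]<.024)&(abs(P[:,0]-.47)<.065)&(abs(P[:,1]+.402)<.065);print('tray',P[m].min(0),P[m].max(0))
go(.602,-.353,.18)
E
```

```text
tray 234 ((470.486328125, -395.53558349609375), (110.7091064453125, 110.5618667602539), 79.14678192138672)
[ 0.4702404  -0.40066455  0.01299741]
A 51 [ 0.64815671 -0.09764922  0.05958453]
B 53 [ 0.59486672 -0.24161257  0.06001829]
C 52 [ 0.6045028  -0.35352942  0.06044153]
bar 148 [ 0.46172425 -0.1712258   0.04531098] ((462.09100341796875, -171.35128784179688), (84.96019744873047, 13.898967742919922), 56.907188415527344) [   0.5507915    0.8346428  461.72424   -171.2258   ]
used 549 [ 0.47285763 -0.40321032  0.064474  ]
tray [ 0.40564335 -0.46059686  0.01201222] [ 0.53208646 -0.33701954  0.02371981]
t 17.42 tcp [ 0.4719 -0.4043  0.1795] ydir -0.688 j6 1.44 move [122.3  67.9  -0.3] yaw 0.000 rows 4.0 per row [30.6 17.  -0.1] 0.0000
```

The used cartridge stands in the tray (knob .473,-.403, top .0645). Now fresh C.

Request:
jog_arm(motion=[{"jaw":60,"dx":30.8,"dy":17.4,"dz":0,"yaw":0},{"jaw":60,"dx":30.8,"dy":17.4,"dz":0,"yaw":0},{"jaw":60,"dx":30.8,"dy":17.4,"dz":0,"yaw":0},{"jaw":60,"dx":30.8,"dy":17.4,"dz":0,"yaw":0},{"jaw":60,"dx":0,"dy":0,"dz":0,"yaw":0},{"jaw":60,"dx":0,"dy":0,"dz":30,"yaw":0},{"jaw":60,"dx":0,"dy":0,"dz":40,"yaw":0},{"jaw":60,"dx":0,"dy":0,"dz":40,"yaw":0},{"jaw":60,"dx":0,"dy":0,"dz":30,"yaw":0},{"jaw":60,"dx":0,"dy":0,"dz":17,"yaw":0},{"jaw":60,"dx":0,"dy":0,"dz":8,"yaw":0},{"jaw":60,"dx":0,"dy":0,"dz":0,"yaw":0}])

```text
t: 18.42
tcp_pos: [0.6003, -0.3507, 0.008]
ee_rot: [0.904, 0.427, -0.002, -0.003]
ft_force: [0.1, 0.3, 1.0]
finger_gap: 0.06
grip_force: 0.0
```

Request:
jog_arm(motion=[{"jaw":60,"dx":0,"dy":0,"dz":0,"yaw":0},{"jaw":60,"dx":0,"dy":0,"dz":0,"yaw":0},{"jaw":10,"dx":0,"dy":0,"dz":0,"yaw":0},{"jaw":10,"dx":0,"dy":0,"dz":0,"yaw":0},{"jaw":10,"dx":0,"dy":0,"dz":0,"yaw":0},{"jaw":10,"dx":0,"dy":0,"dz":0,"yaw":0},{"jaw":10,"dx":0,"dy":0,"dz":0,"yaw":0},{"jaw":10,"dx":0,"dy":0,"dz":0,"yaw":0}])

```text
t: 19.08
tcp_pos: [0.604, -0.353, 0.014]
ee_rot: [0.904, 0.427, 0.001, 0.001]
ft_force: [-0.5, 0.2, 4.9]
finger_gap: 0.022
grip_force: 48.8
```

Request:
jog_arm(motion=[{"jaw":10,"dx":0,"dy":0,"dz":-20,"yaw":0},{"jaw":10,"dx":0,"dy":0,"dz":-35,"yaw":0},{"jaw":10,"dx":0,"dy":0,"dz":-40,"yaw":0},{"jaw":10,"dx":0,"dy":0,"dz":-40,"yaw":0},{"jaw":10,"dx":0,"dy":0,"dz":-25,"yaw":0},{"jaw":10,"dx":0,"dy":0,"dz":0,"yaw":0}])

```text
t: 19.58
tcp_pos: [0.6057, -0.3542, 0.1808]
ee_rot: [0.904, 0.427, 0.003, 0.005]
ft_force: [0.8, -0.4, 0.7]
finger_gap: 0.0221
grip_force: 49.3
```

Request:
jog_arm(motion=[{"jaw":10,"dx":25.7,"dy":-29.5,"dz":0,"yaw":0},{"jaw":10,"dx":25.7,"dy":-29.5,"dz":0,"yaw":0},{"jaw":10,"dx":25.7,"dy":-29.5,"dz":0,"yaw":0},{"jaw":10,"dx":25.7,"dy":-29.5,"dz":0,"yaw":0},{"jaw":10,"dx":25.7,"dy":-29.5,"dz":0,"yaw":0},{"jaw":10,"dx":25.7,"dy":-29.5,"dz":0,"yaw":0},{"jaw":10,"dx":25.7,"dy":-29.5,"dz":0,"yaw":0},{"jaw":10,"dx":25.7,"dy":-29.5,"dz":0,"yaw":0},{"jaw":10,"dx":25.7,"dy":-29.5,"dz":0,"yaw":0},{"jaw":10,"dx":25.7,"dy":-29.5,"dz":0,"yaw":0},{"jaw":10,"dx":25.7,"dy":-29.5,"dz":0,"yaw":0},{"jaw":10,"dx":25.7,"dy":-29.5,"dz":0,"yaw":0}])

```text
t: 20.58
tcp_pos: [0.5237, 0.1124, 0.1706]
ee_rot: [0.904, 0.427, -0.001, -0.001]
ft_force: [1.0, -0.4, -1.3]
finger_gap: 0.0222
grip_force: 49.4
```

Request:
jog_arm(motion=[{"jaw":10,"dx":0,"dy":0,"dz":0,"yaw":0},{"jaw":10,"dx":0,"dy":0,"dz":0,"yaw":0},{"jaw":10,"dx":0,"dy":0,"dz":0,"yaw":0}])

```text
t: 20.83
tcp_pos: [0.5247, 0.1106, 0.171]
ee_rot: [0.904, 0.428, -0.001, -0.0]
ft_force: [0.7, -0.7, -1.1]
finger_gap: 0.0223
grip_force: 49.5
```

Run:
```python
from h import *
go(.5271,.110,.023)
p,X=wcloud('w6.png');P=flat(X);P=P[P[:,2]<.15]
c=np.array([.551,.1395])
for it in range(6):
    r=np.hypot(*(P[:,:2]-c).T);m=(r>.060)&(r<.077)&(P[:,2]>.03)&(P[:,2]<.065); f=circ(P[m]);c=np.array(f[:2]);
print('inner wall',m.sum(),f,robot.observe()['finger_gap'])
```

```text
t 20.83 tcp [0.5247 0.1106 0.171 ] ydir -0.687 j6 2.34 move [  1.4   2.4 148. ] yaw 0.000 rows 4.0 per row [ 0.3  0.6 37. ] 0.0000
inner wall 3686 (np.float64(0.5519416991364278), np.float64(0.13936371075663379), np.float64(0.06969902794895737)) 0.022167843937969486
```

View pics/w6.png

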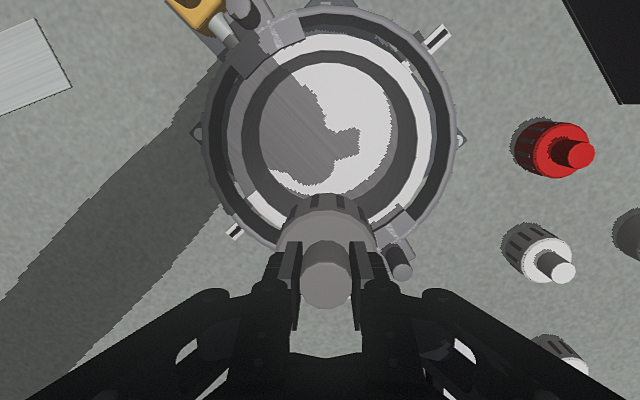

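The held cartridge hangs upright at (325,260) over the near part of the empty pot. The wall fit gives the pot axis at (.552,.1394). Lowering now.

Request:
jog_arm(motion=[{"jaw":10,"dx":1.6,"dy":2.9,"dz":25,"yaw":0},{"jaw":10,"dx":0,"dy":0,"dz":30,"yaw":0},{"jaw":10,"dx":0,"dy":0,"dz":30,"yaw":0},{"jaw":10,"dx":0,"dy":0,"dz":25,"yaw":0},{"jaw":10,"dx":0,"dy":0,"dz":18,"yaw":0},{"jaw":10,"dx":0,"dy":0,"dz":10,"yaw":0},{"jaw":10,"dx":0,"dy":0,"dz":7,"yaw":0},{"jaw":10,"dx":0,"dy":0,"dz":3,"yaw":0},{"jaw":10,"dx":0,"dy":0,"dz":0,"yaw":0},{"jaw":10,"dx":0,"dy":0,"dz":0,"yaw":0},{"jaw":10,"dx":0,"dy":0,"dz":0,"yaw":0}])

```text
t: 21.8
tcp_pos: [0.5301, 0.1101, 0.0261]
ee_rot: [0.904, 0.427, 0.001, 0.001]
ft_force: [0.8, 0.7, -0.6]
finger_gap: 0.0222
grip_force: 49.5
```

Request:
jog_arm(motion=[{"jaw":42,"dx":0,"dy":0,"dz":0,"yaw":0},{"jaw":42,"dx":0,"dy":0,"dz":0,"yaw":0},{"jaw":42,"dx":0,"dy":0,"dz":0,"yaw":0},{"jaw":42,"dx":0,"dy":0,"dz":-20,"yaw":0},{"jaw":42,"dx":0,"dy":0,"dz":-35,"yaw":0},{"jaw":42,"dx":0,"dy":0,"dz":-40,"yaw":0},{"jaw":60,"dx":0,"dy":0,"dz":-40,"yaw":0},{"jaw":60,"dx":0,"dy":0,"dz":-13,"yaw":0},{"jaw":60,"dx":0,"dy":0,"dz":0,"yaw":0},{"jaw":60,"dx":0,"dy":0,"dz":0,"yaw":0}])

```text
t: 22.63
tcp_pos: [0.5298, 0.1103, 0.1741]
ee_rot: [0.904, 0.427, 0.002, 0.001]
ft_force: [-0.1, 0.2, 0.2]
finger_gap: 0.0597
grip_force: 0.0
```

```bash
cat > pk.py <<'E'
from h import *
p,X=wcloud();P=flat(X);c=np.array([.552,.1394])
r=np.hypot(*(P[:,:2]-c).T);m=(r<.068)&(P[:,2]>.064)&(P[:,2]<.073);print('pot knobs',m.sum())
if m.any():
    k=P[m]; from scipy.cluster.hierarchy import fclusterdata
    l=fclusterdata(k[::3,:2],.012,criterion='distance',method='single')
    for i in set(l): q=k[::3][l==i]; print(len(q),q.mean(0),np.hypot(*(q.mean(0)[:2]-c)))
E
python3 pk.py; python3 meas.py; python3 -c "
from h import *
go(.5949,-.2418,.17,.3665);go(.648,-.0975,.17,1.414)"
```

```text
pot knobs 556
186 [0.52980584 0.10807543 0.06787352] 0.03839022721026176
tray 316 ((470.6827697753906, -396.5994567871094), (111.49388885498047, 110.37508392333984), 79.95816802978516)
[ 0.4691852  -0.40207193  0.01294746]
A 51 [ 0.64866946 -0.09706346  0.05988807]
B 53 [ 0.59518694 -0.24193186  0.06012671]
bar 147 [ 0.46171229 -0.17128021  0.04508796] ((462.09564208984375, -171.47882080078125), (85.18242645263672, 14.046713829040527), 56.6336555480957) [   0.55144244    0.83421296  461.71228    -171.28021   ]
t 22.73 tcp [0.5278 0.1101 0.1709] ydir -0.688 j6 2.34 move [-229.2  275.2    0.8] yaw -1.054 rows 9.0 per row [-25.5  30.6   0.1] -0.1172
t 22.73 tcp [0.5278 0.1101 0.1709] ydir -0.688 j6 2.34 move [-84.  224.6   0.6] yaw 1.040 rows 9.0 per row [-9.3 25.   0.1] 0.1155
```

Request:
jog_arm(motion=[{"jaw":60,"dx":-25.5,"dy":30.6,"dz":0,"yaw":0},{"jaw":60,"dx":-25.5,"dy":30.6,"dz":0,"yaw":0},{"jaw":60,"dx":-25.5,"dy":30.6,"dz":0,"yaw":0},{"jaw":60,"dx":-25.5,"dy":30.6,"dz":0,"yaw":0},{"jaw":60,"dx":-25.5,"dy":30.6,"dz":0,"yaw":0},{"jaw":60,"dx":-25.5,"dy":30.6,"dz":0,"yaw":0},{"jaw":60,"dx":-25.5,"dy":30.6,"dz":0,"yaw":0},{"jaw":60,"dx":-25.5,"dy":30.6,"dz":0,"yaw":0},{"jaw":60,"dx":-25.5,"dy":30.6,"dz":0,"yaw":0},{"jaw":60,"dx":0,"dy":0,"dz":0,"yaw":-0.118},{"jaw":60,"dx":0,"dy":0,"dz":0,"yaw":-0.118},{"jaw":60,"dx":0,"dy":0,"dz":0,"yaw":-0.118}])

```text
t: 23.73
tcp_pos: [0.5941, -0.2427, 0.1686]
ee_rot: [0.814, 0.581, -0.001, -0.003]
ft_force: [0.4, 0.2, 0.3]
finger_gap: 0.0605
grip_force: 0.0
```

Request:
jog_arm(motion=[{"jaw":60,"dx":0,"dy":0,"dz":20,"yaw":-0.117},{"jaw":60,"dx":0,"dy":0,"dz":20,"yaw":-0.117},{"jaw":60,"dx":0,"dy":0,"dz":20,"yaw":-0.117},{"jaw":60,"dx":0,"dy":0,"dz":20,"yaw":-0.117},{"jaw":60,"dx":0,"dy":0,"dz":15,"yaw":-0.117},{"jaw":60,"dx":0,"dy":0,"dz":5,"yaw":-0.117},{"jaw":60,"dx":0,"dy":0,"dz":0,"yaw":0},{"jaw":60,"dx":0,"dy":0,"dz":0,"yaw":0},{"jaw":60,"dx":0,"dy":0,"dz":0,"yaw":0}])

```text
t: 24.48
tcp_pos: [0.5953, -0.2419, 0.0718]
ee_rot: [0.567, 0.824, -0.0, -0.001]
ft_force: [-0.3, 0.1, 0.5]
finger_gap: 0.0601
grip_force: 0.0
```

Run:
```python
from h import *
p,X=wcloud();P=flat(X)
m=(P[:,2]>.055)&(P[:,2]<.066)&(np.hypot(P[:,0]-.595,P[:,1]+.242)<.03);print(m.sum(),P[m].mean(0),P[m].min(0),P[m].max(0))
go(.595,-.2418,.014,.3665)
```

```text
1188 [ 0.59313902 -0.24230803  0.05986201] [ 0.5816708  -0.25472733  0.05517432] [ 0.60525791 -0.23137724  0.06224681]
t 24.53 tcp [ 0.5958 -0.2422  0.0726] ydir 0.366 j6 0.71 move [ 0.6 -0.7 58.6] yaw -0.000 rows 2.0 per row [ 0.3 -0.3 29.3] -0.0002
```

Request:
jog_arm(motion=[{"jaw":60,"dx":0.6,"dy":-1.7,"dz":25,"yaw":0},{"jaw":60,"dx":0,"dy":0,"dz":22,"yaw":0},{"jaw":60,"dx":0,"dy":0,"dz":11,"yaw":0},{"jaw":60,"dx":0,"dy":0,"dz":0,"yaw":0},{"jaw":60,"dx":0,"dy":0,"dz":0,"yaw":0},{"jaw":60,"dx":0,"dy":0,"dz":0,"yaw":0},{"jaw":10,"dx":0,"dy":0,"dz":0,"yaw":0},{"jaw":10,"dx":0,"dy":0,"dz":0,"yaw":0},{"jaw":10,"dx":0,"dy":0,"dz":0,"yaw":0},{"jaw":10,"dx":0,"dy":0,"dz":0,"yaw":0},{"jaw":10,"dx":0,"dy":0,"dz":0,"yaw":0},{"jaw":10,"dx":0,"dy":0,"dz":0,"yaw":0}])

```text
t: 25.53
tcp_pos: [0.5946, -0.2428, 0.0159]
ee_rot: [0.566, 0.824, -0.0, 0.001]
ft_force: [-1.5, -0.9, 5.2]
finger_gap: 0.0219
grip_force: 48.8
```

Request:
jog_arm(motion=[{"jaw":10,"dx":0,"dy":0,"dz":-20,"yaw":0},{"jaw":10,"dx":0,"dy":0,"dz":-35,"yaw":0},{"jaw":10,"dx":0,"dy":0,"dz":-40,"yaw":0},{"jaw":10,"dx":0,"dy":0,"dz":-40,"yaw":0},{"jaw":10,"dx":0,"dy":0,"dz":-25,"yaw":0},{"jaw":10,"dx":0,"dy":0,"dz":0,"yaw":0},{"jaw":10,"dx":0,"dy":0,"dz":0,"yaw":0},{"jaw":10,"dx":0,"dy":0,"dz":0,"yaw":0}])

```text
t: 26.2
tcp_pos: [0.5932, -0.2416, 0.1721]
ee_rot: [0.566, 0.825, -0.0, -0.002]
ft_force: [0.1, 0.1, -2.1]
finger_gap: 0.0219
grip_force: 49.4
```

Run:
```python
from h import *
t=np.radians(114);go(.552+.038*np.cos(t),.1394+.038*np.sin(t),.174)
```

```text
t 26.20 tcp [ 0.5932 -0.2416  0.1721] ydir 0.368 j6 0.71 move [408.3  96.8  -1. ] yaw 0.000 rows 11.0 per row [37.1  8.8 -0.1] 0.0000
```

Request:
jog_arm(motion=[{"jaw":10,"dx":37.1,"dy":8.8,"dz":0,"yaw":0},{"jaw":10,"dx":37.1,"dy":8.8,"dz":0,"yaw":0},{"jaw":10,"dx":37.1,"dy":8.8,"dz":0,"yaw":0},{"jaw":10,"dx":37.1,"dy":8.8,"dz":0,"yaw":0},{"jaw":10,"dx":37.1,"dy":8.8,"dz":0,"yaw":0},{"jaw":10,"dx":37.1,"dy":8.8,"dz":0,"yaw":0},{"jaw":10,"dx":37.1,"dy":8.8,"dz":0,"yaw":0},{"jaw":10,"dx":37.1,"dy":8.8,"dz":0,"yaw":0},{"jaw":10,"dx":37.1,"dy":8.8,"dz":0,"yaw":0},{"jaw":10,"dx":37.1,"dy":8.8,"dz":0,"yaw":0},{"jaw":10,"dx":37.1,"dy":8.8,"dz":0,"yaw":0}])

```text
t: 27.12
tcp_pos: [0.5347, 0.1749, 0.1705]
ee_rot: [0.566, 0.825, -0.002, -0.002]
ft_force: [1.2, 0.3, -2.1]
finger_gap: 0.0219
grip_force: 49.4
```

Request:
jog_arm(motion=[{"jaw":10,"dx":0,"dy":0,"dz":0,"yaw":0},{"jaw":10,"dx":0,"dy":0,"dz":0,"yaw":0},{"jaw":10,"dx":0,"dy":0,"dz":0,"yaw":0}])

```text
t: 27.37
tcp_pos: [0.5358, 0.1731, 0.1715]
ee_rot: [0.565, 0.825, -0.002, -0.002]
ft_force: [0.2, -1.2, -2.1]
finger_gap: 0.0219
grip_force: 49.4
```

Run:
```python
from h import *
t=np.radians(114);go(.552+.038*np.cos(t),.1394+.038*np.sin(t),.0245);print(robot.observe()['finger_gap'])
```

```text
t 27.37 tcp [0.5358 0.1731 0.1715] ydir 0.369 j6 1.40 move [  0.6   1.8 147. ] yaw 0.000 rows 4.0 per row [ 0.2  0.5 36.7] 0.0000
0.021883152868383507
```

Request:
jog_arm(motion=[{"jaw":10,"dx":0.6,"dy":1.8,"dz":25,"yaw":0},{"jaw":10,"dx":0,"dy":0,"dz":30,"yaw":0},{"jaw":10,"dx":0,"dy":0,"dz":30,"yaw":0},{"jaw":10,"dx":0,"dy":0,"dz":25,"yaw":0},{"jaw":10,"dx":0,"dy":0,"dz":17,"yaw":0},{"jaw":10,"dx":0,"dy":0,"dz":10,"yaw":0},{"jaw":10,"dx":0,"dy":0,"dz":7,"yaw":0},{"jaw":10,"dx":0,"dy":0,"dz":3,"yaw":0},{"jaw":10,"dx":0,"dy":0,"dz":0,"yaw":0},{"jaw":10,"dx":0,"dy":0,"dz":0,"yaw":0},{"jaw":10,"dx":0,"dy":0,"dz":0,"yaw":0}])

```text
t: 28.28
tcp_pos: [0.5403, 0.1748, 0.0291]
ee_rot: [0.566, 0.825, 0.001, 0.001]
ft_force: [0.3, -0.5, -2.2]
finger_gap: 0.0224
grip_force: 49.5
```

Request:
jog_arm(motion=[{"jaw":42,"dx":0,"dy":0,"dz":0,"yaw":0},{"jaw":42,"dx":0,"dy":0,"dz":0,"yaw":0},{"jaw":42,"dx":0,"dy":0,"dz":0,"yaw":0},{"jaw":42,"dx":0,"dy":0,"dz":-20,"yaw":0},{"jaw":42,"dx":0,"dy":0,"dz":-35,"yaw":0},{"jaw":42,"dx":0,"dy":0,"dz":-40,"yaw":0},{"jaw":60,"dx":0,"dy":0,"dz":-40,"yaw":0},{"jaw":60,"dx":0,"dy":0,"dz":-13,"yaw":0},{"jaw":60,"dx":0,"dy":0,"dz":0,"yaw":0},{"jaw":60,"dx":0,"dy":0,"dz":0,"yaw":0}])

```text
t: 29.12
tcp_pos: [0.5401, 0.175, 0.1773]
ee_rot: [0.566, 0.825, 0.001, 0.001]
ft_force: [0.6, 0.5, -0.2]
finger_gap: 0.0599
grip_force: 0.0
```

```bash
python3 pk.py; python3 meas.py; python3 -c "
from h import *
go(.6465,-.0975,.174,1.48)"
```

```text
pot knobs 1022
182 [0.53938863 0.17515161 0.06796516] 0.03791074348106414
159 [0.52928612 0.1089535  0.06786915] 0.03798565004527969
tray 316 ((470.4520263671875, -396.3624572753906), (111.4144515991211, 110.70030212402344), 79.95982360839844)
[ 0.46931045 -0.40197195  0.01294801]
A 52 [ 0.64838496 -0.09722322  0.06016017]
bar 147 [ 0.46193956 -0.17106662  0.04486836] ((462.0872802734375, -171.41131591796875), (85.0892105102539, 14.126776695251465), 56.359283447265625) [   0.54774404    0.83664596  461.93954    -171.06662   ]
t 29.22 tcp [0.5381 0.1746 0.1739] ydir 0.368 j6 1.40 move [-2.929e+02  3.300e+00 -2.000e-01] yaw -1.112 rows 10.0 per row [-29.3   0.3  -0. ] -0.1112
```

Request:
jog_arm(motion=[{"jaw":60,"dx":-32.5,"dy":0.4,"dz":0,"yaw":0},{"jaw":60,"dx":-32.5,"dy":0.4,"dz":0,"yaw":0},{"jaw":60,"dx":-32.5,"dy":0.4,"dz":0,"yaw":0},{"jaw":60,"dx":-32.5,"dy":0.4,"dz":0,"yaw":0},{"jaw":60,"dx":-32.5,"dy":0.4,"dz":0,"yaw":0},{"jaw":60,"dx":-32.5,"dy":0.4,"dz":0,"yaw":0},{"jaw":60,"dx":-32.5,"dy":0.4,"dz":0,"yaw":0},{"jaw":60,"dx":-32.5,"dy":0.4,"dz":0,"yaw":0},{"jaw":60,"dx":-32.5,"dy":0.4,"dz":0,"yaw":0},{"jaw":60,"dx":0,"dy":0,"dz":0,"yaw":-0.117},{"jaw":60,"dx":0,"dy":0,"dz":0,"yaw":-0.117},{"jaw":60,"dx":0,"dy":0,"dz":0,"yaw":-0.117}])

```text
t: 30.22
tcp_pos: [0.646, -0.0977, 0.1717]
ee_rot: [0.411, 0.912, -0.0, -0.003]
ft_force: [-0.0, -0.5, 0.3]
finger_gap: 0.0598
grip_force: 0.0
```

Request:
jog_arm(motion=[{"jaw":60,"dx":0,"dy":0,"dz":20,"yaw":-0.117},{"jaw":60,"dx":0,"dy":0,"dz":20,"yaw":-0.117},{"jaw":60,"dx":0,"dy":0,"dz":20,"yaw":-0.117},{"jaw":60,"dx":0,"dy":0,"dz":20,"yaw":-0.117},{"jaw":60,"dx":0,"dy":0,"dz":15,"yaw":-0.117},{"jaw":60,"dx":0,"dy":0,"dz":5,"yaw":-0.117},{"jaw":60,"dx":0,"dy":0,"dz":0,"yaw":0},{"jaw":60,"dx":0,"dy":0,"dz":0,"yaw":0},{"jaw":60,"dx":0,"dy":0,"dz":0,"yaw":0}])

```text
t: 30.97
tcp_pos: [0.647, -0.0968, 0.0748]
ee_rot: [0.076, 0.997, 0.0, -0.001]
ft_force: [-0.2, -0.7, 0.9]
finger_gap: 0.06
grip_force: 0.0
```

Run:
```python
from h import *
p,X=wcloud();P=flat(X)
m=(P[:,2]>.055)&(P[:,2]<.066)&(np.hypot(P[:,0]-.647,P[:,1]+.097)<.03);print(m.sum(),P[m].mean(0),P[m].min(0),P[m].max(0))
q=P[m].mean(0)
go(q[0],q[1],.014)
```

```text
1157 [ 0.6460678  -0.09791201  0.0598778 ] [ 0.63515373 -0.10977246  0.05502552] [ 0.65849002 -0.08641688  0.0621687 ]
t 31.02 tcp [ 0.6476 -0.097   0.0757] ydir 1.419 j6 -0.10 move [ 1.4 -1.1 61.6] yaw 0.000 rows 2.0 per row [ 0.7 -0.6 30.8] 0.0000
```

Request:
jog_arm(motion=[{"jaw":60,"dx":1.0,"dy":-1.0,"dz":27,"yaw":0},{"jaw":60,"dx":0,"dy":0,"dz":22,"yaw":0},{"jaw":60,"dx":0,"dy":0,"dz":12,"yaw":0},{"jaw":60,"dx":0,"dy":0,"dz":0,"yaw":0},{"jaw":60,"dx":0,"dy":0,"dz":0,"yaw":0},{"jaw":60,"dx":0,"dy":0,"dz":0,"yaw":0},{"jaw":10,"dx":0,"dy":0,"dz":0,"yaw":0},{"jaw":10,"dx":0,"dy":0,"dz":0,"yaw":0},{"jaw":10,"dx":0,"dy":0,"dz":0,"yaw":0},{"jaw":10,"dx":0,"dy":0,"dz":0,"yaw":0},{"jaw":10,"dx":0,"dy":0,"dz":0,"yaw":0},{"jaw":10,"dx":0,"dy":0,"dz":0,"yaw":0}])

```text
t: 32.02
tcp_pos: [0.6474, -0.0983, 0.0161]
ee_rot: [0.075, 0.997, -0.0, 0.001]
ft_force: [0.2, -0.7, 6.2]
finger_gap: 0.0219
grip_force: 49.1
```

Request:
jog_arm(motion=[{"jaw":10,"dx":0,"dy":0,"dz":-20,"yaw":0},{"jaw":10,"dx":0,"dy":0,"dz":-35,"yaw":0},{"jaw":10,"dx":0,"dy":0,"dz":-40,"yaw":0},{"jaw":10,"dx":0,"dy":0,"dz":-40,"yaw":0},{"jaw":10,"dx":0,"dy":0,"dz":-25,"yaw":0},{"jaw":10,"dx":0,"dy":0,"dz":0,"yaw":0},{"jaw":10,"dx":0,"dy":0,"dz":0,"yaw":0},{"jaw":10,"dx":0,"dy":0,"dz":0,"yaw":0}])

```text
t: 32.68
tcp_pos: [0.6455, -0.0974, 0.1724]
ee_rot: [0.075, 0.997, 0.0, -0.002]
ft_force: [-0.7, -0.5, -1.7]
finger_gap: 0.0221
grip_force: 49.4
```

Run:
```python
from h import *
go(.5892,.1337,.174)
```

```text
t 32.68 tcp [ 0.6455 -0.0974  0.1724] ydir 1.421 j6 -0.10 move [ 90.1 220.2  -1.2] yaw 0.000 rows 6.0 per row [15.  36.7 -0.2] 0.0000
```

Request:
jog_arm(motion=[{"jaw":10,"dx":15,"dy":36.7,"dz":0,"yaw":0},{"jaw":10,"dx":15,"dy":36.7,"dz":0,"yaw":0},{"jaw":10,"dx":15,"dy":36.7,"dz":0,"yaw":0},{"jaw":10,"dx":15,"dy":36.7,"dz":0,"yaw":0},{"jaw":10,"dx":15,"dy":36.7,"dz":0,"yaw":0},{"jaw":10,"dx":15,"dy":36.7,"dz":0,"yaw":0},{"jaw":10,"dx":0,"dy":0,"dz":0,"yaw":0},{"jaw":10,"dx":0,"dy":0,"dz":0,"yaw":0},{"jaw":10,"dx":0,"dy":0,"dz":0,"yaw":0},{"jaw":10,"dx":0,"dy":0,"dz":0,"yaw":0}])

```text
t: 33.52
tcp_pos: [0.5896, 0.1322, 0.1725]
ee_rot: [0.075, 0.997, -0.001, -0.002]
ft_force: [1.2, -0.2, -2.0]
finger_gap: 0.022
grip_force: 49.6
```

Run:
```python
from h import *
go(.5894,.1337,.0245);print(robot.observe()['finger_gap'])
```

```text
t 33.52 tcp [0.5896 0.1322 0.1725] ydir 1.420 j6 0.26 move [-1.00e-01  1.70e+00  1.48e+02] yaw 0.000 rows 4.0 per row [-0.   0.4 37. ] 0.0000
0.021995084216013025
```

Request:
jog_arm(motion=[{"jaw":10,"dx":0,"dy":1.5,"dz":25,"yaw":0},{"jaw":10,"dx":0,"dy":0,"dz":30,"yaw":0},{"jaw":10,"dx":0,"dy":0,"dz":30,"yaw":0},{"jaw":10,"dx":0,"dy":0,"dz":25,"yaw":0},{"jaw":10,"dx":0,"dy":0,"dz":17,"yaw":0},{"jaw":10,"dx":0,"dy":0,"dz":10,"yaw":0},{"jaw":10,"dx":0,"dy":0,"dz":7,"yaw":0},{"jaw":10,"dx":0,"dy":0,"dz":4,"yaw":0},{"jaw":10,"dx":0,"dy":0,"dz":0,"yaw":0},{"jaw":10,"dx":0,"dy":0,"dz":0,"yaw":0},{"jaw":10,"dx":0,"dy":0,"dz":0,"yaw":0}])

```text
t: 34.43
tcp_pos: [0.5918, 0.1349, 0.0281]
ee_rot: [0.075, 0.997, 0.0, 0.001]
ft_force: [-0.7, 0.7, -2.0]
finger_gap: 0.0217
grip_force: 49.6
```

Request:
jog_arm(motion=[{"jaw":42,"dx":0,"dy":0,"dz":0,"yaw":0},{"jaw":42,"dx":0,"dy":0,"dz":0,"yaw":0},{"jaw":42,"dx":0,"dy":0,"dz":0,"yaw":0},{"jaw":42,"dx":0,"dy":0,"dz":-20,"yaw":0},{"jaw":42,"dx":0,"dy":0,"dz":-35,"yaw":0},{"jaw":42,"dx":0,"dy":0,"dz":-40,"yaw":0},{"jaw":60,"dx":0,"dy":0,"dz":-40,"yaw":0},{"jaw":60,"dx":0,"dy":0,"dz":-13,"yaw":0},{"jaw":60,"dx":0,"dy":0,"dz":0,"yaw":0},{"jaw":60,"dx":0,"dy":0,"dz":0,"yaw":0}])

```text
t: 35.27
tcp_pos: [0.5916, 0.1351, 0.1765]
ee_rot: [0.075, 0.997, 0.0, 0.002]
ft_force: [-0.5, 0.4, -0.3]
finger_gap: 0.0599
grip_force: 0.0
```

```bash
python3 pk.py; python3 meas.py; python3 -c "
from h import *
go(.46,-.172,.174,-.57)
print([(np.round(x['position'],3),round(x['score'],2)) for x in robot.find_in('top','cartridge_a')])"
```

```text
pot knobs 1845
215 [0.52880521 0.10815341 0.06804181] 0.038914620680426955
216 [0.53956921 0.17422427 0.06802911] 0.03697640006908054
184 [0.5910342  0.13479659 0.06802923] 0.039304711860834673
tray 311 ((470.5093688964844, -396.18975830078125), (111.64215087890625, 110.57942962646484), 79.69693756103516)
[ 0.46999836 -0.40200032  0.01289973]
bar 148 [ 0.46173932 -0.1712347   0.04512661] ((462.0682373046875, -171.45053100585938), (85.17272186279297, 14.308019638061523), 56.5045166015625) [   0.55196804    0.8338653   461.73932    -171.2347    ]
t 35.37 tcp [0.5896 0.1348 0.1728] ydir 1.421 j6 0.26 move [  82.4 -322.7   -0.8] yaw -1.151 rows 10.0 per row [  8.2 -32.3  -0.1] -0.1151
[(array([0.587, 0.13 , 0.042]), 0.71), (array([0.54 , 0.158, 0.045]), 0.68), (array([ 0.71 , -0.367,  0.036]), 0.68), (array([0.526, 0.106, 0.042]), 0.56)]
```

All three are in the pot at r≈38 mm (tops .068). Next the lid, with its bar direction ≈0.986 rad.

Request:
jog_arm(motion=[{"jaw":60,"dx":9.1,"dy":-35.8,"dz":0,"yaw":0},{"jaw":60,"dx":9.1,"dy":-35.8,"dz":0,"yaw":0},{"jaw":60,"dx":9.1,"dy":-35.8,"dz":0,"yaw":0},{"jaw":60,"dx":9.1,"dy":-35.8,"dz":0,"yaw":0},{"jaw":60,"dx":9.1,"dy":-35.8,"dz":0,"yaw":0},{"jaw":60,"dx":9.1,"dy":-35.8,"dz":0,"yaw":0},{"jaw":60,"dx":9.1,"dy":-35.8,"dz":0,"yaw":0},{"jaw":60,"dx":9.1,"dy":-35.8,"dz":0,"yaw":0},{"jaw":60,"dx":9.1,"dy":-35.8,"dz":0,"yaw":0},{"jaw":60,"dx":0,"dy":0,"dz":0,"yaw":-0.12},{"jaw":60,"dx":0,"dy":0,"dz":0,"yaw":-0.12},{"jaw":60,"dx":0,"dy":0,"dz":0,"yaw":-0.12}])

```text
t: 36.42
tcp_pos: [0.4596, -0.1719, 0.172]
ee_rot: [-0.107, 0.994, 0.001, -0.002]
ft_force: [-0.4, 0.7, 0.2]
finger_gap: 0.0599
grip_force: 0.0
```

Request:
jog_arm(motion=[{"jaw":60,"dx":0,"dy":0,"dz":0,"yaw":-0.12},{"jaw":60,"dx":0,"dy":0,"dz":0,"yaw":-0.12},{"jaw":60,"dx":0,"dy":0,"dz":0,"yaw":-0.12},{"jaw":60,"dx":0,"dy":0,"dz":0,"yaw":-0.12},{"jaw":60,"dx":0,"dy":0,"dz":0,"yaw":-0.12},{"jaw":60,"dx":0,"dy":0,"dz":0,"yaw":-0.12},{"jaw":60,"dx":0,"dy":0,"dz":0,"yaw":-0.05},{"jaw":60,"dx":0,"dy":0,"dz":0,"yaw":0},{"jaw":60,"dx":0,"dy":0,"dz":0,"yaw":0},{"jaw":60,"dx":0,"dy":0,"dz":0,"yaw":0}])

```text
t: 37.25
tcp_pos: [0.4607, -0.1712, 0.1732]
ee_rot: [-0.47, 0.883, 0.001, -0.001]
ft_force: [0.3, -0.7, 0.3]
finger_gap: 0.06
grip_force: 0.0
```

```bash
cat > lid.py <<'E'
from h import *
import sys
p,X=wcloud(sys.argv[1] if len(sys.argv)>1 else None);P=flat(X)
R=np.hypot(P[:,0]-.46,P[:,1]+.172)
m=(P[:,2]>.038)&(P[:,2]<.05)&(R<.07);Q=(1e3*P[m][:,:2]).astype(np.float32)
print('bar',m.sum(),P[m].mean(0),cv2.minAreaRect(Q));l=cv2.fitLine(Q,cv2.DIST_L2,0,.01,.01).ravel();print(np.arctan2(l[1],l[0]))
m=(P[:,2]>.008)&(P[:,2]<.016)&(R<.1);q=P[m];c=np.array([.46,-.172])
# plate edge: outermost per angle
for it in range(5):
    a=np.arctan2(*(q[:,:2]-c).T[::-1]);r=np.hypot(*(q[:,:2]-c).T);E=[]
    for k in np.arange(-180,180,4):
        s=(np.degrees(a)>=k)&(np.degrees(a)<k+4)&(r<.1)
        if s.sum()>3:
            i=np.argmax(np.where(s,r,0)); 
            if .069<r[i]<.079: E.append(q[i])
    f=circ(np.array(E));c=np.array(f[:2])
print('plate',len(E),f,'z',np.median(q[:,2]))
go(c[0],c[1],.004,-.585)
E
python3 lid.py
```

```text
bar 1314 [ 0.45880193 -0.17448441  0.0447236 ] ((460.6505126953125, -172.26869201660156), (86.22916412353516, 13.730263710021973), 56.39990234375)
0.9893329
plate 72 (np.float64(0.4601855034400338), np.float64(-0.17236034727901023), np.float64(0.07344008492151792)) z 0.012145866019393464
t 37.30 tcp [ 0.4609 -0.1713  0.1735] ydir 2.550 j6 -1.47 move [  1.2  -0.3 169.5] yaw -0.007 rows 5.0 per row [ 0.2 -0.1 33.9] -0.0013
```

Request:
jog_arm(motion=[{"jaw":50,"dx":1.2,"dy":-0.3,"dz":35,"yaw":-0.007},{"jaw":50,"dx":0,"dy":0,"dz":38,"yaw":0},{"jaw":50,"dx":0,"dy":0,"dz":36,"yaw":0},{"jaw":50,"dx":0,"dy":0,"dz":25,"yaw":0},{"jaw":50,"dx":0,"dy":0,"dz":18,"yaw":0},{"jaw":50,"dx":0,"dy":0,"dz":8,"yaw":0},{"jaw":50,"dx":0,"dy":0,"dz":4,"yaw":0},{"jaw":50,"dx":0,"dy":0,"dz":2,"yaw":0},{"jaw":50,"dx":0,"dy":0,"dz":0,"yaw":0},{"jaw":50,"dx":0,"dy":0,"dz":0,"yaw":0},{"jaw":50,"dx":0,"dy":0,"dz":0,"yaw":0}])

```text
t: 38.22
tcp_pos: [0.4622, -0.1734, 0.0101]
ee_rot: [-0.474, 0.881, -0.001, 0.001]
ft_force: [0.7, -0.7, 0.9]
finger_gap: 0.0498
grip_force: 0.0
```

Request:
jog_arm(motion=[{"jaw":5,"dx":0,"dy":0,"dz":0,"yaw":0},{"jaw":5,"dx":0,"dy":0,"dz":0,"yaw":0},{"jaw":5,"dx":0,"dy":0,"dz":0,"yaw":0},{"jaw":5,"dx":0,"dy":0,"dz":0,"yaw":0},{"jaw":5,"dx":0,"dy":0,"dz":0,"yaw":0},{"jaw":5,"dx":0,"dy":0,"dz":0,"yaw":0},{"jaw":5,"dx":0,"dy":0,"dz":0,"yaw":0}], grip_force=80)

```text
t: 38.8
tcp_pos: [0.4612, -0.1728, 0.0093]
ee_rot: [-0.474, 0.881, -0.0, 0.0]
ft_force: [-1.9, 1.1, 5.0]
finger_gap: 0.0114
grip_force: 79.7
```

Request:
jog_arm(motion=[{"jaw":50,"dx":0,"dy":0,"dz":0,"yaw":0},{"jaw":50,"dx":0,"dy":0,"dz":0,"yaw":0},{"jaw":50,"dx":0,"dy":0,"dz":7,"yaw":0},{"jaw":50,"dx":0,"dy":0,"dz":0,"yaw":0},{"jaw":50,"dx":0,"dy":0,"dz":0,"yaw":0},{"jaw":50,"dx":0,"dy":0,"dz":0,"yaw":0},{"jaw":5,"dx":0,"dy":0,"dz":0,"yaw":0},{"jaw":5,"dx":0,"dy":0,"dz":0,"yaw":0},{"jaw":5,"dx":0,"dy":0,"dz":0,"yaw":0},{"jaw":5,"dx":0,"dy":0,"dz":0,"yaw":0},{"jaw":5,"dx":0,"dy":0,"dz":0,"yaw":0},{"jaw":5,"dx":0,"dy":0,"dz":0,"yaw":0}], grip_force=80)

```text
t: 39.8
tcp_pos: [0.4613, -0.1729, 0.0018]
ee_rot: [-0.474, 0.881, -0.0, 0.0]
ft_force: [-0.7, 0.5, 2.0]
finger_gap: 0.0118
grip_force: 80.8
```

```bash
python3 -c "
from h import *
go(.4602,-.1724,.2,.038)
s=robot.observe();print(s['ft_force'],s['finger_gap'])"
```

```text
t 39.80 tcp [ 0.4613 -0.1729  0.0018] ydir 2.558 j6 -1.48 move [   0.2    1.  -198.2] yaw -0.622 rows 6.0 per row [  0.    0.2 -33. ] -0.1036
[-0.71305958  0.52567724  2.01441981] 0.011812535003024939
```

Request:
jog_arm(motion=[{"jaw":5,"dx":0,"dy":0,"dz":-15,"yaw":0},{"jaw":5,"dx":0,"dy":0,"dz":-30,"yaw":0},{"jaw":5,"dx":0,"dy":0,"dz":-35,"yaw":0},{"jaw":5,"dx":0,"dy":0,"dz":-35,"yaw":0},{"jaw":5,"dx":0,"dy":0,"dz":-30,"yaw":-0.1},{"jaw":5,"dx":0,"dy":0,"dz":-10,"yaw":-0.11},{"jaw":5,"dx":0,"dy":0,"dz":0,"yaw":-0.11},{"jaw":5,"dx":0,"dy":0,"dz":0,"yaw":-0.11},{"jaw":5,"dx":0,"dy":0,"dz":0,"yaw":-0.1},{"jaw":5,"dx":0,"dy":0,"dz":0,"yaw":-0.092},{"jaw":5,"dx":0,"dy":0,"dz":0,"yaw":0},{"jaw":5,"dx":0,"dy":0,"dz":0,"yaw":0}])

```text
t: 40.8
tcp_pos: [0.4603, -0.1723, 0.1553]
ee_rot: [0.72, -0.694, -0.001, 0.0]
ft_force: [0.6, -0.2, -3.0]
finger_gap: 0.012
grip_force: 80.2
```

```bash
cat > held.py <<'E'
from h import *
s=robot.observe();t=np.array(s['tcp_pos'])
p,X=wcloud('held.png');P=flat(X)
zl=t[2]-.0018+.012
m=(abs(P[:,2]-zl)<.02)&(np.hypot(P[:,0]-t[0],P[:,1]-t[1])<.09);q=P[m]
# keep plate plane, robust
A=np.c_[q[:,:2]-t[:2],np.ones(len(q))]
w=np.ones(len(q),bool)
for i in range(6):
    c=np.linalg.lstsq(A[w],q[w,2],rcond=None)[0];e=abs(A@c-q[:,2]);w=e<max(.002,.01/(i+1))
print('plane',w.sum(),c,'expected z',zl)
print('gap',s['finger_gap'],s['ft_force'])
go(.552,.1394,.152,.038)
E
python3 held.py
```

```text
plane 41857 [-0.00127052  0.00095513  0.1655053 ] expected z 0.16547201350851987
gap 0.01196273997992642 [ 0.55424354 -0.19741921 -3.00872214]
t 40.85 tcp [ 0.4604 -0.1724  0.1555] ydir -3.105 j6 -2.10 move [-308.2 -102.8    3.6] yaw -0.002 rows 9.0 per row [-34.2 -11.4   0.4] -0.0002
```

View pics/held.png

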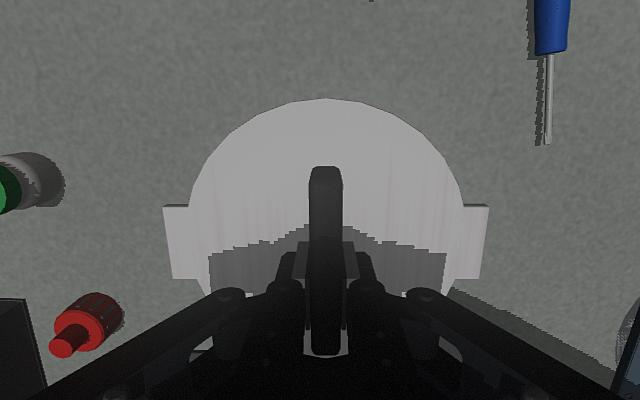

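The lid hangs level, with its lugs at (185,242) and (467,242) square to the tool.

Request:
jog_arm(motion=[{"jaw":5,"dx":-20,"dy":-6.7,"dz":0,"yaw":0},{"jaw":5,"dx":-34,"dy":-11.3,"dz":0,"yaw":0},{"jaw":5,"dx":-34,"dy":-11.3,"dz":0,"yaw":0},{"jaw":5,"dx":-34,"dy":-11.3,"dz":0,"yaw":0},{"jaw":5,"dx":-34,"dy":-11.3,"dz":0,"yaw":0},{"jaw":5,"dx":-34,"dy":-11.3,"dz":0,"yaw":0},{"jaw":5,"dx":-34,"dy":-11.3,"dz":0,"yaw":0},{"jaw":5,"dx":-34,"dy":-11.3,"dz":0,"yaw":0},{"jaw":5,"dx":-32,"dy":-11,"dz":0,"yaw":0},{"jaw":5,"dx":-18,"dy":-6,"dz":0,"yaw":0},{"jaw":5,"dx":0,"dy":0,"dz":0,"yaw":0},{"jaw":5,"dx":0,"dy":0,"dz":0,"yaw":0}])

```text
t: 41.85
tcp_pos: [0.5515, 0.14, 0.1556]
ee_rot: [0.721, -0.693, -0.0, 0.001]
ft_force: [0.4, -0.0, -3.5]
finger_gap: 0.0116
grip_force: 80.2
```

Request:
jog_arm(motion=[{"jaw":5,"dx":0,"dy":0,"dz":0,"yaw":0},{"jaw":5,"dx":0,"dy":0,"dz":0,"yaw":0},{"jaw":5,"dx":0,"dy":0,"dz":0,"yaw":0}])

```text
t: 42.1
tcp_pos: [0.5517, 0.1379, 0.1564]
ee_rot: [0.72, -0.694, 0.0, 0.0]
ft_force: [0.2, -0.0, -3.8]
finger_gap: 0.012
grip_force: 80.2
```

```bash
cat >> held.py <<'E'
q=q[w];rr=q[:,:2]-t[:2];c=np.zeros(2)
for it in range(6):
    a=np.degrees(np.arctan2(*(rr-c).T[::-1]));r=np.hypot(*(rr-c).T);E=[]
    for k in np.arange(-180,180,4):
        s=(a>=k)&(a<k+4)
        if s.sum()>3:
            i=np.argmax(np.where(s,r,0))
            if .0695<r[i]<.0785: E.append(rr[i])
    f=circ(np.array(E));c=np.array(f[:2])
print('lid centre rel tcp',len(E),f)
E
python3 held.py
```

```text
plane 41908 [ 0.00062816 -0.00053049  0.16661874] expected z 0.16661423298666847
gap 0.012013686506595457 [ 0.1698709  -0.00662682 -3.81431904]
t 42.15 tcp [0.5517 0.1379 0.1565] ydir -3.105 j6 -1.48 move [-1.5 -0.3  4.5] yaw -0.002 rows 1.0 per row [-1.5 -0.3  4.5] -0.0017
lid centre rel tcp 46 (np.float64(0.0001663704593632846), np.float64(-0.0008425940970075707), np.float64(0.07322398539778419))
```

Request:
jog_arm(motion=[{"jaw":5,"dx":-2.1,"dy":0,"dz":10,"yaw":0},{"jaw":5,"dx":0,"dy":0,"dz":20,"yaw":0},{"jaw":5,"dx":0,"dy":0,"dz":16,"yaw":0},{"jaw":5,"dx":0,"dy":0,"dz":8,"yaw":0},{"jaw":5,"dx":0,"dy":0,"dz":2,"yaw":0},{"jaw":5,"dx":0,"dy":0,"dz":0,"yaw":0},{"jaw":5,"dx":0,"dy":0,"dz":0,"yaw":0},{"jaw":5,"dx":0,"dy":0,"dz":0,"yaw":0},{"jaw":5,"dx":0,"dy":0,"dz":0,"yaw":0},{"jaw":5,"dx":0,"dy":0,"dz":0,"yaw":0}])

```text
t: 42.98
tcp_pos: [0.5525, 0.1413, 0.1016]
ee_rot: [0.721, -0.693, 0.001, -0.001]
ft_force: [0.0, 0.0, -2.8]
finger_gap: 0.0118
grip_force: 80.1
```

```bash
python3 held.py
```

```text
plane 41907 [0.00290491 0.00021322 0.11177315] expected z 0.11177010680737716
gap 0.011786986349912215 [ 0.00442741  0.04671374 -2.77201265]
t 43.03 tcp [0.5523 0.1412 0.1013] ydir -3.103 j6 -1.48 move [  1.8   0.3 -50.7] yaw 0.000 rows 2.0 per row [  0.9   0.2 -25.3] 0.0002
lid centre rel tcp 46 (np.float64(0.00017058003724891143), np.float64(-0.000993398054633692), np.float64(0.07311790177621907))
```

Request:
jog_arm(motion=[{"jaw":5,"dx":0.7,"dy":0.3,"dz":4,"yaw":0},{"jaw":5,"dx":0,"dy":0,"dz":5,"yaw":0},{"jaw":5,"dx":0,"dy":0,"dz":5,"yaw":0},{"jaw":5,"dx":0,"dy":0,"dz":4,"yaw":0},{"jaw":5,"dx":0,"dy":0,"dz":4,"yaw":0},{"jaw":5,"dx":0,"dy":0,"dz":3,"yaw":0},{"jaw":5,"dx":0,"dy":0,"dz":2,"yaw":0},{"jaw":5,"dx":0,"dy":0,"dz":0,"yaw":0},{"jaw":5,"dx":0,"dy":0,"dz":0,"yaw":0},{"jaw":5,"dx":0,"dy":0,"dz":0,"yaw":0}])

```text
t: 43.87
tcp_pos: [0.5513, 0.1404, 0.0739]
ee_rot: [0.721, -0.693, 0.0, 0.0]
ft_force: [-2.6, -0.0, 1.2]
finger_gap: 0.0118
grip_force: 80.6
```

Request:
jog_arm(motion=[{"jaw":40,"dx":0,"dy":0,"dz":0,"yaw":0},{"jaw":40,"dx":0,"dy":0,"dz":0,"yaw":0},{"jaw":40,"dx":0,"dy":0,"dz":0,"yaw":0},{"jaw":40,"dx":0,"dy":0,"dz":0,"yaw":0},{"jaw":40,"dx":0,"dy":0,"dz":-20,"yaw":0},{"jaw":40,"dx":0,"dy":0,"dz":-40,"yaw":0},{"jaw":40,"dx":0,"dy":0,"dz":-40,"yaw":0},{"jaw":40,"dx":0,"dy":0,"dz":-40,"yaw":0},{"jaw":40,"dx":0,"dy":0,"dz":-20,"yaw":0},{"jaw":40,"dx":0,"dy":0,"dz":0,"yaw":0},{"jaw":40,"dx":0,"dy":0,"dz":0,"yaw":0},{"jaw":40,"dx":0,"dy":0,"dz":0,"yaw":0}])

```text
t: 44.87
tcp_pos: [0.5513, 0.1404, 0.2324]
ee_rot: [0.721, -0.693, -0.0, 0.0]
ft_force: [0.1, -0.4, -0.9]
finger_gap: 0.04
grip_force: 0.0
```

```bash
cat > seat.py <<'E'
from h import *
import sys
p,X=wcloud(sys.argv[1] if len(sys.argv)>1 else None);P=flat(X);P=P[P[:,2]<.15];c0=np.array([.552,.1394]);rr=np.hypot(*(P[:,:2]-c0).T)
m=(rr<.065)&(P[:,2]>.078)&(P[:,2]<.092);q=P[m];A=np.c_[q[:,:2]-c0,np.ones(len(q))];print('plate',m.sum(),np.linalg.lstsq(A,q[:,2],rcond=None)[0])
m=(rr<.06)&(P[:,2]>.105)&(P[:,2]<.13);Q=(1e3*P[m][:,:2]).astype(np.float32)
if len(Q)>20: print('bar',m.sum(),P[m].mean(0),cv2.minAreaRect(Q),'rad',np.arctan2(*cv2.fitLine(Q,cv2.DIST_L2,0,.01,.01).ravel()[1::-1]))
m=(rr>.09)&(rr<.118)&(P[:,2]>.113);Q=P[m];a=np.arctan2(Q[:,1]-c0[1],Q[:,0]-c0[0])
for w in (a>0,a<0):
  if w.sum():print('post',w.sum(),Q[w].mean(0),a[w].mean(),Q[w,2].max())
go(.552,.1394,.2,1.434)
E
python3 seat.py w7.png; python3 vent.py
```

```text
plate 11779 [ 0.00093144 -0.00027844  0.08410578]
bar 1416 [0.55183001 0.13730418 0.11666499] ((551.54345703125, 139.41192626953125), (13.417349815368652, 84.5585708618164), 1.816582202911377) rad -1.5392493
post 243 [0.56542705 0.24052107 0.12066397] 1.4387625256947674 0.12385636946745887
post 339 [0.53789303 0.03691306 0.12168169] -1.7075435859552126 0.1238537721618731
t 44.92 tcp [0.5507 0.1403 0.2315] ydir -3.103 j6 -1.48 move [ 1.  -1.3 31.5] yaw -1.396 rows 12.0 per row [ 0.1 -0.1  2.6] -0.1163
vent 22 [0.53604133 0.3792626  0.08293143] [0.52857853 0.37456946 0.07661966] [0.54337083 0.3842569  0.0869876 ] ((536.0158081054688, 379.5903015136719), (14.844829559326172, 9.585424423217773), 1.779249906539917)
[]
t 45.02 tcp [0.5504 0.1403 0.231 ] ydir -3.103 j6 -1.48 move [-222.7   20.1  167. ] yaw 0.000 rows 7.0 per row [-31.8   2.9  23.9] 0.0000
```

View pics/w7.png

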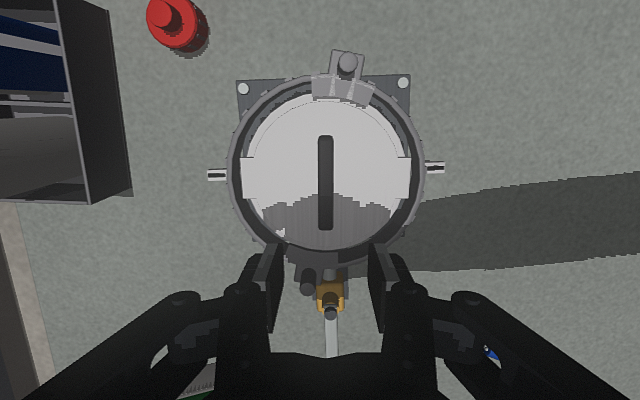

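The lid is seated flat (plate top .084) with its lugs at (248,178) and (402,178) over the marks, and the vent is still open. Next I grip post_b, the upper one at (347,62).

Request:
jog_arm(motion=[{"jaw":45,"dx":34.4,"dy":5.6,"dz":0,"yaw":0},{"jaw":45,"dx":34.4,"dy":5.6,"dz":0,"yaw":0},{"jaw":45,"dx":34.4,"dy":5.6,"dz":0,"yaw":0},{"jaw":45,"dx":0,"dy":0,"dz":0,"yaw":0.09},{"jaw":45,"dx":0,"dy":0,"dz":20,"yaw":0.085},{"jaw":45,"dx":0,"dy":0,"dz":20,"yaw":0},{"jaw":45,"dx":0,"dy":0,"dz":20,"yaw":0},{"jaw":45,"dx":0,"dy":0,"dz":10,"yaw":0},{"jaw":45,"dx":0,"dy":0,"dz":0,"yaw":0},{"jaw":45,"dx":0,"dy":0,"dz":0,"yaw":0},{"jaw":45,"dx":0,"dy":0,"dz":0,"yaw":0}])

```text
t: 45.93
tcp_pos: [0.539, 0.0367, 0.1642]
ee_rot: [-0.657, 0.754, -0.0, 0.0]
ft_force: [-0.7, -0.4, -0.1]
finger_gap: 0.0453
grip_force: 0.0
```

Run:
```python
from h import *
p,X=wcloud();P=flat(X)
m=(P[:,2]>.117)&(P[:,2]<.128)&(np.hypot(P[:,0]-.538,P[:,1]-.0366)<.02);print(m.sum(),P[m].mean(0),P[m].min(0),P[m].max(0))
q=P[m].mean(0);go(.5379,.0366,.078,-.136);go(q[0],q[1],.078,-.136)
```

```text
411 [0.53752067 0.03551619 0.12168784] [0.52971258 0.02843156 0.11702602] [0.54517894 0.0439611  0.1245525 ]
t 45.98 tcp [0.5394 0.0367 0.1648] ydir 3.005 j6 -1.49 move [ 0.3  1.7 86.8] yaw -0.000 rows 3.0 per row [ 0.1  0.6 28.9] -0.0001
t 45.98 tcp [0.5394 0.0367 0.1648] ydir 3.005 j6 -1.49 move [ 1.5  1.9 86.8] yaw -0.000 rows 3.0 per row [ 0.5  0.6 28.9] -0.0001
```

Request:
jog_arm(motion=[{"jaw":45,"dx":0.6,"dy":1.7,"dz":30,"yaw":0},{"jaw":45,"dx":0,"dy":0,"dz":30,"yaw":0},{"jaw":45,"dx":0,"dy":0,"dz":20,"yaw":0},{"jaw":45,"dx":0,"dy":0,"dz":7,"yaw":0},{"jaw":45,"dx":0,"dy":0,"dz":0,"yaw":0},{"jaw":45,"dx":0,"dy":0,"dz":0,"yaw":0},{"jaw":45,"dx":0,"dy":0,"dz":0,"yaw":0},{"jaw":5,"dx":0,"dy":0,"dz":0,"yaw":0},{"jaw":5,"dx":0,"dy":0,"dz":0,"yaw":0},{"jaw":5,"dx":0,"dy":0,"dz":0,"yaw":0},{"jaw":5,"dx":0,"dy":0,"dz":0,"yaw":0},{"jaw":5,"dx":0,"dy":0,"dz":0,"yaw":0}], grip_force=40)

```text
t: 46.98
tcp_pos: [0.538, 0.0363, 0.0782]
ee_rot: [-0.657, 0.754, -0.001, 0.001]
ft_force: [-0.3, 0.5, 5.5]
finger_gap: 0.0142
grip_force: 39.1
```

Post gripped. Turning the collar clockwise.

Request:
jog_arm(motion=[{"jaw":5,"dx":-0.7,"dy":11.9,"dz":0,"yaw":0.115},{"jaw":5,"dx":-0.7,"dy":11.9,"dz":0,"yaw":0.115},{"jaw":5,"dx":-0.7,"dy":11.9,"dz":0,"yaw":0.115},{"jaw":5,"dx":-0.7,"dy":11.9,"dz":0,"yaw":0.115},{"jaw":5,"dx":-0.7,"dy":11.9,"dz":0,"yaw":0.115},{"jaw":5,"dx":-0.7,"dy":11.9,"dz":0,"yaw":0.115}])

```text
t: 47.48
tcp_pos: [0.4761, 0.0677, 0.0782]
ee_rot: [-0.361, 0.933, -0.002, 0.002]
ft_force: [1.5, -1.4, 4.1]
finger_gap: 0.0142
grip_force: 39.8
```

Run:
```python
from h import *
a=-1.707-.69;go(.552+.104*np.cos(a),.1394+.104*np.sin(a),.076,a-np.pi/2);s=robot.observe();print(s['ft_force'],s['finger_gap'])
```

```text
t 47.48 tcp [0.4761 0.0677 0.0782] ydir 2.309 j6 -0.73 move [-0.4  1.3  2.2] yaw -0.007 rows 1.0 per row [-0.4  1.3  2.2] -0.0068
[ 1.50790006 -1.3744048   4.14894039] 0.014173688896279258
```

Request:
jog_arm(motion=[{"jaw":5,"dx":-0.7,"dy":11.9,"dz":0,"yaw":0.115},{"jaw":5,"dx":-0.7,"dy":11.9,"dz":0,"yaw":0.115},{"jaw":5,"dx":-0.7,"dy":11.9,"dz":0,"yaw":0.115},{"jaw":5,"dx":-0.7,"dy":11.9,"dz":0,"yaw":0.115},{"jaw":5,"dx":-0.7,"dy":11.9,"dz":0,"yaw":0.115},{"jaw":5,"dx":-0.7,"dy":11.9,"dz":0,"yaw":0.115},{"jaw":5,"dx":0,"dy":2,"dz":0,"yaw":0.01},{"jaw":5,"dx":0,"dy":0,"dz":0,"yaw":0},{"jaw":5,"dx":0,"dy":0,"dz":0,"yaw":0},{"jaw":5,"dx":0,"dy":0,"dz":0,"yaw":0}])

```text
t: 48.32
tcp_pos: [0.448, 0.1318, 0.0782]
ee_rot: [-0.021, 1.0, -0.004, 0.001]
ft_force: [-2.9, -8.8, 9.0]
finger_gap: 0.0141
grip_force: 40.6
```

Run:
```python
from h import *
a=.038-np.pi;go(.552+.104*np.cos(a),.1394+.104*np.sin(a),.076,a-np.pi/2);s=robot.observe();print(s['ft_force'],s['finger_gap'])
t=s['tcp_pos'];print('angle',(np.arctan2(t[1]-.1394,t[0]-.552)-.038+np.pi))
```

```text
t 48.32 tcp [0.448  0.1318 0.0782] ydir 1.613 j6 0.11 move [-0.2  3.7  2.2] yaw 0.004 rows 1.0 per row [-0.2  3.7  2.2] 0.0043
[-2.94605328 -8.79779648  8.96320449] 0.014144543477492492
angle 0.03517601090750322
```

Request:
jog_arm(motion=[{"jaw":5,"dx":0,"dy":2,"dz":0,"yaw":0.02},{"jaw":5,"dx":0,"dy":2,"dz":0,"yaw":0.02},{"jaw":5,"dx":0,"dy":0,"dz":0,"yaw":0},{"jaw":5,"dx":0,"dy":0,"dz":0,"yaw":0},{"jaw":5,"dx":0,"dy":0,"dz":0,"yaw":0}])

```text
t: 48.73
tcp_pos: [0.448, 0.1317, 0.0782]
ee_rot: [-0.001, 1.0, -0.009, 0.001]
ft_force: [-2.6, -19.3, 9.1]
finger_gap: 0.0143
grip_force: 41.0
```

Request:
jog_arm(motion=[{"jaw":45,"dx":0,"dy":0,"dz":0,"yaw":0},{"jaw":45,"dx":0,"dy":0,"dz":0,"yaw":0},{"jaw":45,"dx":0,"dy":0,"dz":0,"yaw":0},{"jaw":45,"dx":0,"dy":0,"dz":0,"yaw":0},{"jaw":45,"dx":0,"dy":0,"dz":-20,"yaw":0},{"jaw":45,"dx":0,"dy":0,"dz":-40,"yaw":0},{"jaw":45,"dx":0,"dy":0,"dz":-40,"yaw":0},{"jaw":45,"dx":0,"dy":0,"dz":-40,"yaw":0},{"jaw":45,"dx":0,"dy":0,"dz":-40,"yaw":0},{"jaw":45,"dx":0,"dy":0,"dz":0,"yaw":0},{"jaw":45,"dx":0,"dy":0,"dz":0,"yaw":0},{"jaw":45,"dx":0,"dy":0,"dz":0,"yaw":0}])

```text
t: 49.73
tcp_pos: [0.4474, 0.1399, 0.2561]
ee_rot: [-0.002, 1.0, 0.0, 0.0]
ft_force: [0.1, -0.7, -0.3]
finger_gap: 0.0447
grip_force: 0.0
```

```bash
python3 seat.py w8.png; python3 vent.py; python3 -c "
from h import *
go(.543,.363,.16)"
```

```text
plate 6736 [ 0.00158353 -0.00024134  0.08437592]
bar 1295 [0.54916204 0.14025433 0.11499959] ((551.157958984375, 140.19674682617188), (14.412080764770508, 85.81881713867188), 2.3553085327148438) rad -1.5332329
post 94 [0.63416398 0.14618546 0.11822309] 0.3031330577867923 0.12336842102400786
post 221 [0.4471222  0.13214729 0.12141694] -3.072502294108235 0.12376316709565888
t 49.78 tcp [0.4468 0.1398 0.255 ] ydir 1.576 j6 0.15 move [-105.4   -0.8   54.7] yaw 0.142 rows 3.0 per row [-35.1  -0.3  18.2] 0.0472
t 49.83 tcp [0.4464 0.1396 0.2544] ydir 1.575 j6 0.15 move [-98.  223.   93.9] yaw 0.000 rows 7.0 per row [-14.   31.9  13.4] 0.0000vent.py:4: RuntimeWarning: Mean of empty slice.
  Q=P[m];print('vent',m.sum(),Q.mean(0),Q.min(0),Q.max(0),cv2.minAreaRect((1000*Q[:,:2]).astype(np.float32)))
  ret = um.true_divide(
Traceback (most recent call last):
  File "vent.py", line 4, in <module>
    Q=P[m];print('vent',m.sum(),Q.mean(0),Q.min(0),Q.max(0),cv2.minAreaRect((1000*Q[:,:2]).astype(np.float32)))
                                          ~~~~~^^^
ValueError: zero-size array to reduction operation minimum which has no identity
```

View pics/w8.png

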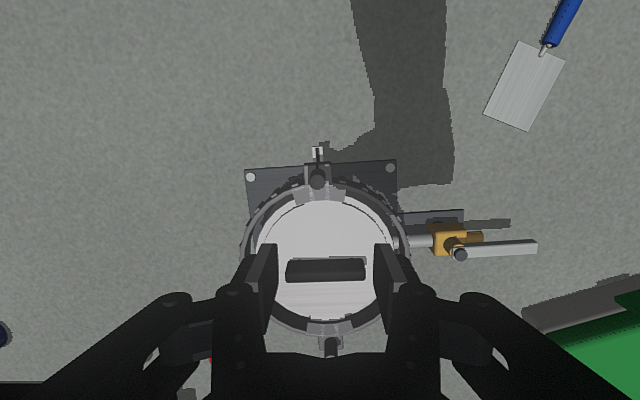

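The collar is against its stop (19 N and no movement) with its post (317,180) over the pointer (318,152). The lid is flat and the vent handle at (495,248) is open. Now closing the vent.

Request:
jog_arm(motion=[{"jaw":45,"dx":-13.2,"dy":31.1,"dz":0,"yaw":0},{"jaw":45,"dx":-13.2,"dy":31.1,"dz":0,"yaw":0},{"jaw":45,"dx":-13.2,"dy":31.1,"dz":10,"yaw":0},{"jaw":45,"dx":-13.2,"dy":31.1,"dz":15,"yaw":0},{"jaw":45,"dx":-13.2,"dy":31.1,"dz":15,"yaw":0},{"jaw":45,"dx":-13.2,"dy":31.1,"dz":15,"yaw":0},{"jaw":45,"dx":-13.2,"dy":31.1,"dz":15,"yaw":0},{"jaw":45,"dx":0,"dy":0,"dz":10,"yaw":0.12},{"jaw":45,"dx":0,"dy":0,"dz":10,"yaw":0.12},{"jaw":45,"dx":0,"dy":0,"dz":0,"yaw":0.12},{"jaw":45,"dx":0,"dy":0,"dz":0,"yaw":0.12},{"jaw":45,"dx":0,"dy":0,"dz":0,"yaw":0.12}])

```text
t: 50.83
tcp_pos: [0.5371, 0.3571, 0.1628]
ee_rot: [0.296, 0.955, -0.002, -0.002]
ft_force: [-0.2, 0.5, 0.9]
finger_gap: 0.045
grip_force: 0.0
```

Request:
jog_arm(motion=[{"jaw":45,"dx":0,"dy":0,"dz":0,"yaw":0.12},{"jaw":45,"dx":0,"dy":0,"dz":0,"yaw":0.12},{"jaw":45,"dx":0,"dy":0,"dz":0,"yaw":0.12},{"jaw":45,"dx":0,"dy":0,"dz":0,"yaw":0.12},{"jaw":45,"dx":0,"dy":0,"dz":0,"yaw":0.12},{"jaw":45,"dx":0,"dy":0,"dz":0,"yaw":0.12},{"jaw":45,"dx":0,"dy":0,"dz":0,"yaw":0.12},{"jaw":45,"dx":0,"dy":0,"dz":0,"yaw":0.097},{"jaw":45,"dx":0,"dy":0,"dz":0,"yaw":0},{"jaw":45,"dx":0,"dy":0,"dz":0,"yaw":0},{"jaw":45,"dx":0,"dy":0,"dz":0,"yaw":0}])

```text
t: 51.75
tcp_pos: [0.5381, 0.3573, 0.165]
ee_rot: [0.693, 0.721, -0.001, -0.0]
ft_force: [0.1, 0.2, -0.2]
finger_gap: 0.0449
grip_force: 0.0
```

Run:
```python
from h import *
p,X=wcloud();P=flat(X)
m=(P[:,2]>.078)&(P[:,2]<.087)&(P[:,1]>.31)&(P[:,1]<.40)&(P[:,0]<.57)&(P[:,0]>.51)
print(m.sum(),P[m].mean(0),cv2.minAreaRect((1000*P[m][:,:2]).astype(np.float32)))
go(.538,.358,.045,.038)
```

```text
1617 [0.53678487 0.3487373  0.08244632] ((536.8273315429688, 346.9029541015625), (14.999284744262695, 74.49396514892578), 4.097030162811279)
t 51.80 tcp [0.5383 0.3574 0.1654] ydir 0.040 j6 2.01 move [  0.7  -0.  120.4] yaw 0.002 rows 4.0 per row [ 0.2 -0.  30.1] 0.0004
```

Request:
jog_arm(motion=[{"jaw":45,"dx":0,"dy":-1.7,"dz":35,"yaw":0},{"jaw":45,"dx":0,"dy":0,"dz":35,"yaw":0},{"jaw":45,"dx":0,"dy":0,"dz":30,"yaw":0},{"jaw":45,"dx":0,"dy":0,"dz":15,"yaw":0},{"jaw":45,"dx":0,"dy":0,"dz":5,"yaw":0},{"jaw":45,"dx":0,"dy":0,"dz":0,"yaw":0},{"jaw":45,"dx":0,"dy":0,"dz":0,"yaw":0},{"jaw":8,"dx":0,"dy":0,"dz":0,"yaw":0},{"jaw":8,"dx":0,"dy":0,"dz":0,"yaw":0},{"jaw":8,"dx":0,"dy":0,"dz":0,"yaw":0},{"jaw":8,"dx":0,"dy":0,"dz":0,"yaw":0},{"jaw":8,"dx":0,"dy":0,"dz":0,"yaw":0}], grip_force=40)

```text
t: 52.8
tcp_pos: [0.5356, 0.3583, 0.049]
ee_rot: [0.693, 0.721, -0.0, -0.001]
ft_force: [-5.8, -1.1, 4.8]
finger_gap: 0.0135
grip_force: 39.3
```

Request:
jog_arm(motion=[{"jaw":8,"dx":-0.5,"dy":-7.7,"dz":0,"yaw":-0.12},{"jaw":8,"dx":-0.5,"dy":-7.7,"dz":0,"yaw":-0.12},{"jaw":8,"dx":-0.5,"dy":-7.7,"dz":0,"yaw":-0.12},{"jaw":8,"dx":-0.5,"dy":-7.7,"dz":0,"yaw":-0.12},{"jaw":8,"dx":-0.5,"dy":-7.7,"dz":0,"yaw":-0.12},{"jaw":8,"dx":-0.5,"dy":-7.7,"dz":0,"yaw":-0.12},{"jaw":8,"dx":-0.5,"dy":-7.7,"dz":0,"yaw":-0.12},{"jaw":8,"dx":-0.5,"dy":-7.7,"dz":0,"yaw":-0.12},{"jaw":8,"dx":-0.5,"dy":-7.7,"dz":0,"yaw":-0.12},{"jaw":8,"dx":-0.5,"dy":-7.7,"dz":0,"yaw":-0.12},{"jaw":8,"dx":-0.5,"dy":-7.7,"dz":0,"yaw":-0.12},{"jaw":8,"dx":-0.5,"dy":-7.7,"dz":0,"yaw":-0.12}])

```text
t: 53.8
tcp_pos: [0.4761, 0.2994, 0.0491]
ee_rot: [0.043, 0.999, 0.001, 0.001]
ft_force: [-1.1, 0.4, 3.8]
finger_gap: 0.0134
grip_force: 39.6
```

Request:
jog_arm(motion=[{"jaw":8,"dx":-0.4,"dy":-7.5,"dz":0,"yaw":-0.11},{"jaw":8,"dx":0,"dy":-1,"dz":0,"yaw":-0.01},{"jaw":8,"dx":0,"dy":0,"dz":0,"yaw":0},{"jaw":8,"dx":0,"dy":0,"dz":0,"yaw":0},{"jaw":8,"dx":0,"dy":0,"dz":0,"yaw":0}])

```text
t: 54.22
tcp_pos: [0.4759, 0.2913, 0.049]
ee_rot: [-0.013, 1.0, 0.001, 0.001]
ft_force: [-3.8, -1.2, 7.1]
finger_gap: 0.0135
grip_force: 40.0
```

Run:
```python
from h import *
go(.4765,.2924,.046,1.609);s=robot.observe();print(s['ft_force'],s['finger_gap'])
```

```text
t 54.22 tcp [0.4759 0.2913 0.049 ] ydir 1.596 j6 0.40 move [-0.6  1.1  3. ] yaw -0.013 rows 1.0 per row [-0.6  1.1  3. ] -0.0131
[-3.83600462 -1.15596442  7.13548906] 0.013527859438877335
```

Request:
jog_arm(motion=[{"jaw":8,"dx":0,"dy":-2,"dz":0,"yaw":-0.013},{"jaw":8,"dx":0,"dy":0,"dz":0,"yaw":0},{"jaw":8,"dx":0,"dy":0,"dz":0,"yaw":0},{"jaw":45,"dx":0,"dy":1,"dz":0,"yaw":0},{"jaw":45,"dx":0,"dy":0,"dz":0,"yaw":0},{"jaw":45,"dx":0,"dy":0,"dz":0,"yaw":0},{"jaw":45,"dx":0,"dy":0,"dz":0,"yaw":0},{"jaw":45,"dx":0,"dy":0,"dz":-20,"yaw":0},{"jaw":45,"dx":0,"dy":0,"dz":-40,"yaw":0},{"jaw":45,"dx":0,"dy":0,"dz":-40,"yaw":0},{"jaw":45,"dx":0,"dy":0,"dz":-40,"yaw":0},{"jaw":45,"dx":0,"dy":0,"dz":-40,"yaw":0}])

```text
t: 55.22
tcp_pos: [0.4752, 0.289, 0.2277]
ee_rot: [-0.02, 1.0, -0.0, -0.0]
ft_force: [1.7, 0.6, 0.0]
finger_gap: 0.0449
grip_force: 0.0
```

Request:
jog_arm(motion=[{"jaw":45,"dx":30,"dy":-20,"dz":-20,"yaw":0},{"jaw":45,"dx":30,"dy":-20,"dz":-20,"yaw":0},{"jaw":45,"dx":0,"dy":0,"dz":0,"yaw":0},{"jaw":45,"dx":0,"dy":0,"dz":0,"yaw":0},{"jaw":45,"dx":0,"dy":0,"dz":0,"yaw":0}])

```text
t: 55.63
tcp_pos: [0.4177, 0.2471, 0.2661]
ee_rot: [-0.02, 1.0, 0.0, 0.0]
ft_force: [-0.5, 0.2, -0.3]
finger_gap: 0.0451
grip_force: 0.0
```

```bash
python3 seat.py w9.png
python3 - <<'E'
from h import *
p,X=wcloud();P=flat(X)
m=(P[:,2]>.078)&(P[:,2]<.087)&(P[:,1]>.265)&(P[:,1]<.41)&(P[:,0]<.525)&(P[:,0]>.42)
l=cv2.fitLine(P[m][:,:2].astype(np.float32),cv2.DIST_L2,0,.01,.01).ravel();print('vent',m.sum(),P[m].mean(0),l)
q,Y=scloud('top');P=flat(Y);m=(P[:,2]>.058)&(P[:,2]<.07)&(np.hypot(P[:,0]-.47,P[:,1]+.402)<.05);print('used',m.sum(),P[m].mean(0))
cv2.imwrite('pics/fin.png',np.hstack([p[:,:,::-1][:, 60:580],cv2.resize(q[100:260,160:272,::-1],(280,400))]))
E
```

```text
plate 3548 [ 0.0034796  -0.00028037  0.08452683]
bar 499 [0.54939276 0.11750289 0.11447877] ((552.290771484375, 121.03912353515625), (14.9149808883667, 46.319847106933594), 2.7016847133636475) rad -1.4643588
post 17 [0.44797475 0.13985225 0.11784606] 3.1372432956379135 0.12205205871588615
post 213 [0.44683815 0.13306157 0.1212332 ] -3.081282955604419 0.12392286802909258
t 55.68 tcp [0.4174 0.2471 0.2651] ydir 1.611 j6 0.36 move [-130.3 -113.    65. ] yaw 0.177 rows 5.0 per row [-26.1 -22.6  13. ] 0.0353
vent 780 [0.48624212 0.29096232 0.08260763] [0.99793524 0.06422828 0.48624212 0.2909623 ]
used 53 [ 0.47359821 -0.40175481  0.06533375]
```

View pics/fin.png

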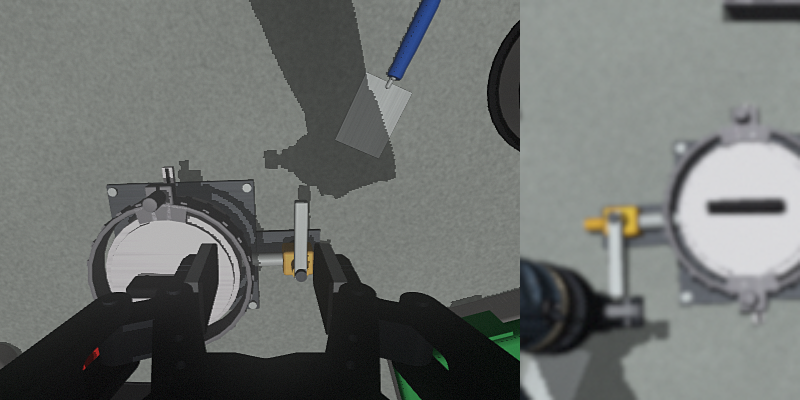

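The vent handle (301,235) is closed across the pipe. The lid is flat, the collar posts sit over the marks, the used cartridge stands in the tray and the gripper is clear. Handing in.

```bash
python3 -c "
from workcell import robot
print(robot.close_job())"
```

```text
the job is handed in; nothing more can be done
None
```

The job is handed in at about 56 s of the 210 s limit, but `close_job()` returned no verdict. My last measurements show the used cartridge standing in the tray, three fresh ones put in the pot, the lid flat with its lugs over the marks, the collar against its locked stop, the vent closed and the gripper clear.

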